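Drive a bottle stopper home with a star-handle press

ROBOT

A 6-joint arm with a two-finger parallel gripper is mounted at the origin on the work surface. World frame = base frame: x ahead of the robot, y to its left, z up, the work surface at z = 0. Lengths are in m, angles in rad, forces in N, time in s.
With the tool pointing down it reaches from about 0.35 to 0.975 m from the base axis. Payload 4.9 kg.
Tool frame: the origin (TCP) lies at the very end of the fingers, on their centre line; the grasp point (between the pads) lies 19 mm behind it (manip.hold_point_z is the distance from the TCP to the grasp point, in m); z points along the fingers, x is the direction in which the jaws open and shut, and the axes are right-handed (so a half turn about z gives the same grasp; the last joint's range is limited). The gripper opens to 85 mm and grips with 20 to 120 N. Pads are 22 mm wide; open, the fingers measure 114 mm over their backs; the gripper's body (76 mm by 85 mm) begins 54 mm behind the grasp point. The pads swing forward as they close: fully open they stand 13 mm farther back than shut.
Start: joints at [1.023, 0.053, 1.613, -0, 1.476, -0.119], TCP at [0.26, 0.568, 0.231] pointing down, gripper open.
Joint ranges: [-3.01, 3.01], [-1.01, 2.22], [0.06, 2.58], [-1.02, 4.17], [0.09, 2.62], [-3.14, 3.14]. Speed limits (rad/s): [2.57, 2.57, 3.14, 3.14, 3.14, 3.14].

INTERFACE

Orientations are given as a unit quaternion [w, x, y, z].
In Python, from plant import manip gives the robot as it stands.
- The arm moves only by the shell command python3 -m handwheel 'ROWS' [OPENING]. ROWS is JSON, a list of rows, each an object of numbers: "dx", "dy", "dz": the shift along the tool's x, y, z in m; "ax", "ay", "az": the turn, a rotation vector about the tool's x, y, z in rad. In form: [{"dx": .., "dy": .., "dz": .., "ax": .., "ay": .., "az": ..}, ...]. A call has 1 to 5 rows; each row is the pose to reach, as a shift and turn from the pose commanded when the call began, along the tool's axes at that moment; what a row does not reach only later rows make up. A row lasts 1/8 s, in which the tool goes at most 62.5 mm and 10.7 degrees, less where a joint would pass 70% of its speed; a pose out of reach is approached as far as the arm can. A call with a gripper value outside its range is refused whole. OPENING is the closure in counts, from 0 (fully open) to 255 (shut), set as the call begins (- or left out, the last holds). The fingers move at their own pace and stop on an object; the grip force is fixed at half the most. Time passes only in rows, so rows that repeat a pose let the fingers close. It gives the time, the measured TCP pose, the force and the opening at its end, in the units of the state.
- manip.state(): the state, without advancing time (a new reading comes with each control period).
- manip.grab_frame(name): name is "side" or "top"; returns a dict with "image" (420x560x3 uint8, blue, green, red), "z_map" (420x560 float32, m along the optical axis (not along the pixel's ray), 0 where there is no reading), "K" (3x3 intrinsics, pixels), "xyz" and "rotation" of the camera in the world. Camera axes: x right, y up, looking along -z (the intrinsics and any distortion apply to the point x, -y, -z); pixel columns grow to the right and rows downward; lengths in m; the calibration is good to about 2 mm. A picture is of the moment at which its call begins.
- manip.job_done(): hands the job in, once; it reports no verdict.
The state is a dict: "time": time; "joint_pos": joint angles; "joint_vel": joint speeds; "joint_efforts": joint torques, N m; "tool_pos": TCP position; "tool_rot": TCP orientation; "contact_force": force on the tool from outside, world axes, zero at the start; "ft_torque": the same for the moment, N m; "gripper_width": opening from 0.0 (shut) to 1.0 (fully open).
Only numpy, scipy, OpenCV 4.12 (cv2) and the standard library are available. Lean on these libraries where they do the work, as an engineer would, in place of code of your own. Each camera call takes 0.05 s, during which the arm holds its last target.

TASK

Lay the stoneware bottle from its wooden rest into the green stoppering press, stopper towards the ram, then turn the press's star handle clockwise, spoke after spoke, until the ram has pushed the stopper fully home. Let the ram, not your fingers, press the stopper, stop as soon as you feel it seat so that the bottle does not crack, and leave the bottle lying in the press and the things around it where they are.

Things in the scene. Friction and masses are not known exactly. Their poses are not given: they have to be found in the camera images.
- press: Green press fixed to the counter, base 100 x 435 x 14 mm, place and yaw vary. Origin on the counter, below the ram's line, beside the star's axis. Its +y is the way the ram advances, x across, z up. Gear housing under the star: x -35..51, y -50..50, top z 98 mm. A back stop (60 mm wide, top z 101 mm) faces the bottle's base; its face is set somewhere from y = 290 to 300 mm, not known.
- ram: Level steel rod 18 mm thick with a sprung black rubber foot 32 mm across (gives 1 mm per 25 N), at press x = 0, z = 70 mm. Origin on its line; the foot's face is 96 mm along +y from it. Rack and pinion drive it along the press's +y, 14 mm per radian of the star handle, up to 58.8 mm; at star angle 0 its origin is at press y = 0. Not to be pushed by hand.
- hub (a point): Centre of the star handle at the height of its spokes' mid-line (press x = 14, y = 0, z = 125 mm). The handle turns about the vertical through it and stays at this height. Hub 42 mm across, top 10 mm above this point; four spokes 10 mm thick, each ending in a black ball 20 mm across, centred 82 mm out.
- star (a joint): Star handle angle, rad, 0..4.2, grows clockwise from above, advancing the ram. At 0 the spokes point along the press's +x, +y, -x, -y. Felt at 62 mm from the hub: up to 3.5 N to turn it free, 6 to 8 N while the stopper slides in; once it is seated the load climbs by about 1 N per mm pushed there, and at about 21 N (80 N on the bottle) it cracks. Springs back a little when let go.
- bottle: White and blue stoneware bottle lying in the rest, 0.25 to 0.5 kg. Origin on its axis at mid-barrel. Axis along its y: barrel 60 mm across from y = -50 to its flat base at y = +50; neck 32 mm across, mouth at y = -92 mm. In the rest its axis is 55 mm above the counter. In the press its +y must point along the press's +y.
- stopper (a joint): How far the stopper has been pushed in, m: 0 is 9 mm proud of the mouth, 0.009 is fully home, its head against the mouth. It starts at 0 to 0.002, slides against about 20 N of friction and stays where it is left.
- stopper_face (a point): Centre of the outer face of the stopper's dark wooden head (30 mm across, 14 mm thick): 115 mm from the bottle's origin when the stopper is 9 mm proud, 106 mm when home.
- rest: Dark wooden bottle rest, fixed, base 80 x 110 mm, with two V-saddles 18 mm wide at y = -35 and +35 mm and a 52 mm gap between them for the fingers, saddle tops 44 mm above the counter. Origin under its centre on the counter; the bottle's axis lies along its y.
- tumbler: Drinking glass, 70 mm wide, 100 mm high; bystander. Origin under its base.
- mug: Blue mug, 80 mm wide, 95 mm high; bystander. Origin under its base.
- soap: Green soap bottle, 60 mm wide, 170 mm high; bystander. Origin under its base.
- cradle (a point): Press frame x = 0, y = 229, z = 70 mm: where the middle of the bottle's barrel goes; up to 6 mm off along y still fits between ram and back stop. The cradle is two rubber V-saddles, 18 mm wide, 35 mm either side of this point along y, with a 52 mm gap between them for the fingers, tops 11 mm below this point, within 41 mm of the centre plane.
Not all that is in view belongs to the job. Of the things like the bottle, leave any that is pink or red; of the rest the larger one is meant.

How it is judged:
On the way, in this order (a step that is already met when the one before it is completed fails the run):
1. the bottle lies in the press's cradle, let go, its stopper still out (x of bottle in the frame of press between -0.006 and 0.006 m and y of bottle in the frame of press between 0.208 and 0.252 m and z of bottle in the frame of press below 0.075 m and value of joint stopper below 0.005 m and y of stopper_face in the frame of press below 0.15 m and contact force between the fingers and bottle below 0.3 N), for 0.2 s.
2. the ram, pushing on it, has the stopper fully home (value of joint stopper above 0.0075 m and contact force between ram and bottle above 5 N and contact force between the fingers and bottle below 0.3 N), for 0.1 s.
At the end, for the whole second after the job is handed in: The stopper is home within 1.5 mm; the bottle lies at rest in the press's cradle, axis within 6 mm of the cradle's line in height and sideways and within 7 degrees of it, between ram and back stop (value of joint stopper above 0.0075 m and x of bottle in the frame of press between -0.006 and 0.006 m and y of bottle in the frame of press between 0.208 and 0.256 m and z of bottle in the frame of press between 0.064 and 0.076 m and angle between the y axis of bottle and the y axis of press, either way round below 0.12 rad and linear speed of bottle below 0.01 m/s); the robot touches nothing.
It fails at once if the ram presses the bottle with more than 80 N (it cracks) (contact force between ram and bottle above 80 N).
It fails at once if the ram is pushed directly by the fingers (contact force between the fingers and ram above 3 N).
It fails at once if the fingers press on the bottle once its stopper is more than 6 mm in (the ram alone is to press it home) (value of joint stopper above 0.006 m and contact force between the fingers and bottle above 1 N).
It fails at once if a bystander is moved more than 30 mm or tipped over (distance of any of tumbler, mug, soap from where it was at the start of the episode above 0.03 m or angle between any of tumbler, mug, soap's own z axis and vertical above 0.5 rad).
It also fails if it takes over 72 s, if anything falls off the work surface, if the arm or the gripper's body presses on something with over 40 N, if the wrist force passes 120 N, or if a joint passes its speed limit or range.

## Working session

There is one attempt and no reset: what is moved stays moved. The work goes in short steps, Python scripts to look and compute and a shell command to move; the robot and the scene stay as the last step left them, time stands still between calls to the robot, and variables do not carry over. Pictures are saved under pics/ and viewed, and the job is handed in when it is done.

```bash
ls; mkdir -p pics
python3 - <<'E'
from plant import manip
import cv2, numpy as np
print(manip.state())
for n in ("side","top"):
    f=manip.grab_frame(n)
    cv2.imwrite(f"pics/{n}0.png",f["image"]); np.savez(f"pics/{n}0.npz",**f)
    print(n,f["K"],f["xyz"],f["rotation"], {k for k in f})
E
```

```text
pics
{'time': 0.0, 'joint_pos': array([ 1.02302018e+00,  5.33504396e-02,  1.61430821e+00, -1.71648936e-05,
        1.47597294e+00, -1.19005547e-01]), 'joint_vel': array([ 1.07167443e-05, -6.32512450e-04, -1.10924584e-03,  1.09507522e-03,
       -8.89009453e-04,  5.01282487e-06]), 'joint_efforts': array([-8.74164834e-04, -3.93702078e+01, -3.70168984e+01, -3.49807378e-04,
        7.11154891e-03,  1.69663377e-07]), 'tool_pos': array([0.25952645, 0.56788528, 0.2300585 ]), 'tool_rot': array([ 4.52959552e-04,  8.41353089e-01,  5.40484912e-01, -9.13352103e-04]), 'contact_force': array([ 0.28452031, -0.47947974,  0.48877118]), 'ft_torque': array([ 0.00162667,  0.01260627, -0.02053509]), 'gripper_width': 1.0002977529823174}
side [[419.91988736   0.         277.07168188]
 [  0.         419.91988736 209.99715006]
 [  0.           0.           1.        ]] [-0.07666325 -0.45805095  0.85979274] [ 0.84517608  0.35051492 -0.14497217 -0.37656308] {'image', 'K', 'xyz', 'z_map', 'rotation'}
top [[488.1534374    0.         280.58704815]
 [  0.         488.1534374  210.49932641]
 [  0.           0.           1.        ]] [0.21810018 0.06086623 1.34917202] [-0.69596057 -0.07569311  0.08265334  0.70927982] {'image', 'K', 'xyz', 'z_map', 'rotation'}
```

View pics/top0.png

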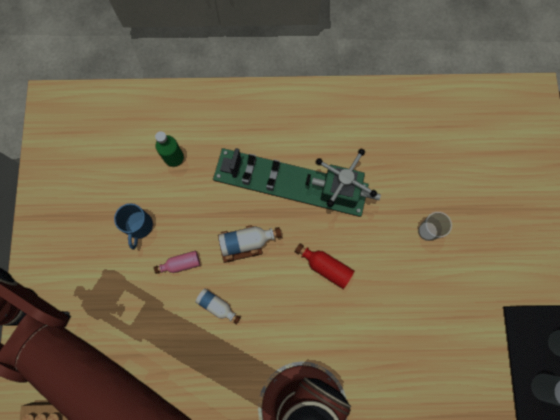

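View pics/side0.png

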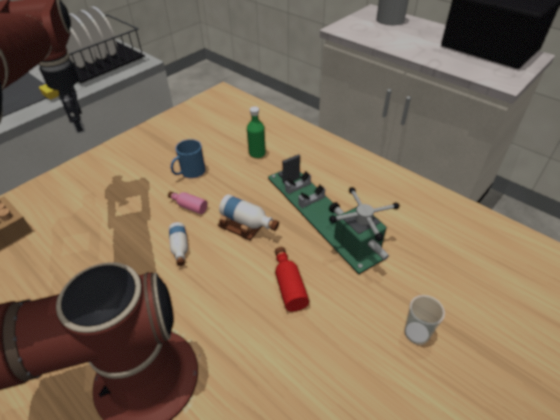

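Bottle-like candidates in the top view are white/blue large in the rest (245,240), white/blue small (217,305), pink (180,262) and red (328,267). I choose the large white/blue one in the wooden rest and check it in a crop. The press is at about (290,182), with its star hub at (346,177).

```bash
cat > h.py <<'E'
import numpy as np, cv2
from scipy.spatial.transform import Rotation as R
def rot(q): return R.from_quat([q[1],q[2],q[3],q[0]]).as_matrix()
def cloud(f):
    z=f["z_map"].astype(float);K=f["K"];v,u=np.mgrid[:z.shape[0],:z.shape[1]]
    p=np.stack([(u-K[0,2])/K[0,0]*z,-(v-K[1,2])/K[1,1]*z,-z],-1)
    P=p@rot(f["rotation"]).T+f["xyz"]; P[z==0]=np.nan
    return P
def ray(f,u,v,h):
    K=f["K"];d=rot(f["rotation"])@np.array([(u-K[0,2])/K[0,0],-(v-K[1,2])/K[1,1],-1.])
    c=np.array(f["xyz"]);return c+d*(h-c[2])/d[2]
def proj(f,p):
    q=rot(f["rotation"]).T@(np.array(p)-f["xyz"]);K=f["K"]
    return K[0,0]*q[0]/-q[2]+K[0,2], K[1,1]*q[1]/q[2]+K[1,2]
def load(n): return dict(np.load(n))
E
python3 - <<'E'
from h import *
t=load("pics/top0.npz");s=load("pics/side0.npz")
P=cloud(t);S=cloud(s)
for (u,v) in [(245,240),(290,185),(346,177),(450,150),(200,350)]: print((u,v),P[v,u].round(4))
for (u,v) in [(245,213),(365,210),(330,300)]: print((u,v),S[v,u].round(4))
a=cv2.resize(t["image"][135:275,200:390],None,fx=4,fy=4,interpolation=cv2.INTER_CUBIC);cv2.imwrite("pics/tc.png",a)
a=cv2.resize(s["image"][145:275,200:410],None,fx=3.8,fy=3.8,interpolation=cv2.INTER_CUBIC);cv2.imwrite("pics/sc.png",a)
E
```

```text
(245, 240) [0.4291 0.1403 0.0841]
(290, 185) [0.5965 0.0164 0.0139]
(346, 177) [ 0.5804 -0.125   0.1375]
(450, 150) [ 6.987e-01 -4.550e-01 -6.000e-04]
(200, 350) [ 0.1494  0.2664 -0.0021]
(245, 213) [0.4176 0.1263 0.0799]
(365, 210) [ 0.5805 -0.1258  0.136 ]
(330, 300) [ 0.3988 -0.171   0.0018]
```

View pics/tc.png

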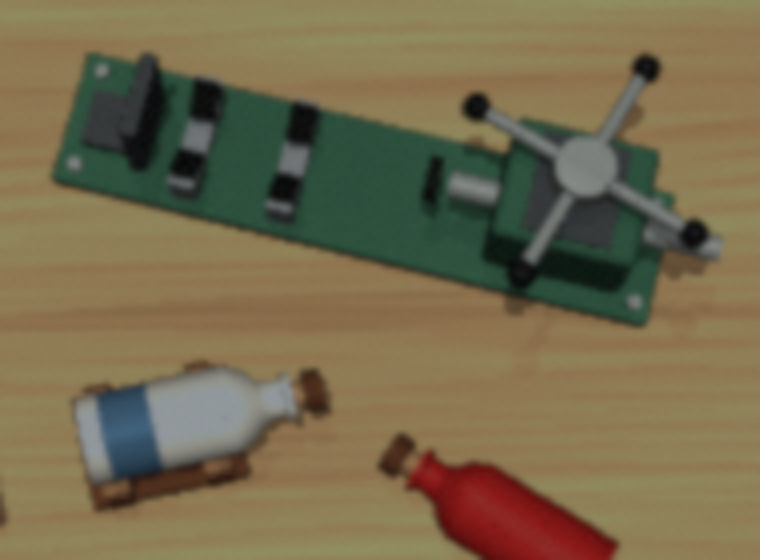

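View pics/sc.png

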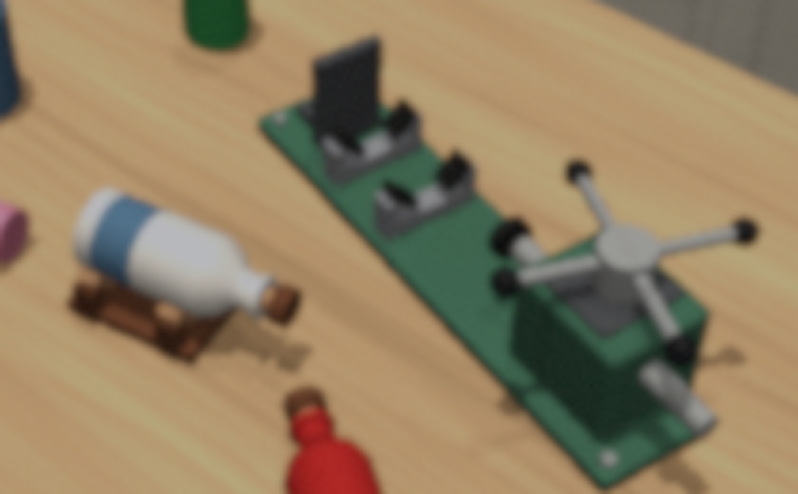

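The crops confirm it. The large white bottle with the blue band lies in the wooden rest, with its stopper at top (278,233). The press is empty, its ram points image-left and its star starts off zero. Now I'll measure.

```bash
cat > meas.py <<'E'
from h import *
def unit(a): return np.array([np.cos(a),np.sin(a)])
for n in ("top","side"):
    f=load(f"pics/{n}0.npz");P=cloud(f);im=f["image"];hsv=cv2.cvtColor(im,cv2.COLOR_BGR2HSV)
    B=P.reshape(-1,3);H=hsv.reshape(-1,3).astype(int)
    near=(abs(B[:,0]-.6)<.25)&(abs(B[:,1]-0.03)<.3)
    table=(abs(B[:,2])<.006)&near; off=np.nanmedian(B[table,2]); print(n,"table z",off)
    g=near&(H[:,0]>55)&(H[:,0]<95)&(H[:,1]>70)&(abs(B[:,2]-.014)<.006)
    r=cv2.minAreaRect(B[g,:2].astype(np.float32)); print("base rect",r, np.nanmedian(B[g,2])); 
    print(cv2.boxPoints(r).round(4).tolist())
    # hub top
    h=near&(abs(B[:,2]-.136)<.005)&(np.hypot(B[:,0]-.58,B[:,1]+.125)<.03)
    print("hub",B[h].mean(0),cv2.minEnclosingCircle(B[h,:2].astype(np.float32)))
    # balls
    b=near&(abs(B[:,2]-.13)<.012)&(np.hypot(B[:,0]-.58,B[:,1]+.125)>.06)&(np.hypot(B[:,0]-.58,B[:,1]+.125)<.1)
    hub=B[h].mean(0)
    a=np.degrees(np.arctan2(B[b,1]-hub[1],B[b,0]-hub[0]))
    rr=np.hypot(B[b,0]-hub[0],B[b,1]-hub[1])
    for k in range(4):
        pass
    hist,e=np.histogram(a,36,(-180,180));print([(int(e[i]),int(hist[i])) for i in range(36) if hist[i]])
    th=np.angle(np.exp(1j*4*np.radians(a)).mean())/4; print("spoke angle mod90 deg",np.degrees(th))
    # bottle
    w=(abs(B[:,0]-.43)<.1)&(abs(B[:,1]-.13)<.15)&(B[:,2]>.05)
    Q=B[w]; print("bottle pts",len(Q),Q.min(0),Q.max(0)); np.save(f"pics/b_{n}.npy",Q)
E
python3 meas.py
```

```text
top table z 0.0005062062589387128
base rect ((0.6203562617301941, 0.0666513442993164), (0.5342161655426025, 0.09746340662240982), 74.53864288330078) 0.01447073498977769
[[0.5022000074386597, -0.1777999997138977], [0.5960999727249146, -0.2037999927997589], [0.7384999990463257, 0.3111000061035156], [0.644599974155426, 0.33709999918937683]]
hub [ 0.58219899 -0.12435993  0.13505765] ((0.5794153213500977, -0.12522214651107788), 0.029477069154381752)
[(-130, 47), (-120, 15), (-40, 49), (-30, 13), (50, 52), (60, 15), (140, 43), (150, 16)]
spoke angle mod90 deg -32.746210259605775
bottle pts 1147 [ 0.3887572  -0.01530463  0.05005288] [0.47058653 0.27848506 0.09340872]
side table z 0.0015398980506046156
base rect ((0.616545557975769, 0.06658810377120972), (0.5372330546379089, 0.09303420037031174), 73.98908233642578) 0.015324447671227481
[[0.4977000057697296, -0.17880000174045563], [0.5871999859809875, -0.20440000295639038], [0.7353000044822693, 0.31200000643730164], [0.6459000110626221, 0.3375999927520752]]
hub [ 0.5804943  -0.12554348  0.1354706 ] ((0.5791940093040466, -0.12602755427360535), 0.029857197776436806)
[(-130, 56), (-120, 21), (-40, 57), (-30, 14), (50, 48), (60, 9), (140, 57), (150, 13)]
spoke angle mod90 deg -32.616150542747214
bottle pts 1091 [0.39229279 0.04527956 0.05018879] [0.46627055 0.21118167 0.08953157]
```

```bash
cat > meas2.py <<'E'
from h import *
from scipy.optimize import least_squares
for n in ("top","side"):
    f=load(f"pics/{n}0.npz");P=cloud(f);im=f["image"];hsv=cv2.cvtColor(im,cv2.COLOR_BGR2HSV)
    B=P.reshape(-1,3);H=hsv.reshape(-1,3).astype(int)
    near=(abs(B[:,0]-.6)<.25)&(B[:,1]<.26)&(B[:,1]>-.25)
    g=near&(H[:,0]>55)&(H[:,0]<95)&(H[:,1]>70)&(abs(B[:,2]-.014)<.006)
    r=cv2.minAreaRect(B[g,:2].astype(np.float32)); print(n,"base rect",r); 
    h=near&(B[:,2]>.131)&(B[:,2]<.14)&(np.hypot(B[:,0]-.58,B[:,1]+.125)<.021)
    hub=B[h,:2].mean(0)
    # iterate centre w/ spokes symmetric
    for _ in range(10):
        h=near&(B[:,2]>.1315)&(B[:,2]<.14)&(np.hypot(B[:,0]-hub[0],B[:,1]-hub[1])<.0235); hub=B[h,:2].mean(0)
    b=near&(abs(B[:,2]-.13)<.012)&(np.hypot(B[:,0]-hub[0],B[:,1]-hub[1])>.06)&(np.hypot(B[:,0]-hub[0],B[:,1]-hub[1])<.1)
    a=np.arctan2(B[b,1]-hub[1],B[b,0]-hub[0]);th=np.degrees(np.angle(np.exp(4j*a).mean())/4)
    ctr=[B[b][abs(np.angle(np.exp(1j*(a-np.radians(th+90*k)))))<.3,:2].mean(0) for k in range(4)]
    print("hub",hub,"balls mean",np.mean(ctr,0),"spoke",th)
    # backstop & saddles: dark pts over z
    Q=np.load(f"pics/b_{n}.npy"); Q=Q[(Q[:,1]>.045)&(Q[:,1]<.215)]
    HH=None
    # cylinder fit barrel: axis level at zc, yaw a
    def res(p,Q):
        d=np.array([np.cos(p[0]),np.sin(p[0])]);nn=np.array([-d[1],d[0]])
        s=(Q[:,:2]-[.43,.14])@nn-p[1]; return np.hypot(s,Q[:,2]-p[2])-.03
    QQ=Q.copy()
    d0=np.array([np.cos(1.35),np.sin(1.35)])
    p=[1.35,0,.055]
    for _ in range(6):
        d=np.array([np.cos(p[0]),np.sin(p[0])]);t=(Q[:,:2]-[.43,.14])@d
        e=res(p,Q)
        m=(abs(e)<.006)&(t>-.03+ (0))&(t<.07)
        p=least_squares(res,p,args=(Q[m],),loss="soft_l1",f_scale=.001).x
    d=np.array([np.cos(p[0]),np.sin(p[0])]);nn=np.array([-d[1],d[0]]);t=(Q[:,:2]-[.43,.14])@d
    e=res(p,Q);s=(Q[:,:2]-[.43,.14])@nn-p[1]
    tm=t[(abs(e)<.004)&(abs(s)<.01)]
    st=t[(abs(s)<.012)]
    print("bottle yaw",np.degrees(p[0]),"off",p[1],"z",p[2],"rms",np.sqrt((e[m]**2).mean()),"barrel",tm.min(),tm.max(),"all",st.min(),st.max())
    tt=np.sort(tm); 
    for who,tb in (("base",tt[-1]-.05),("face",st.min()+.113)):
        c=np.array([.43,.14])+nn*p[1]+d*tb; print("  centre from",who,c)
    # upright: height profile
    for lo in np.arange(-.12,.09,.01):
        mm=(t>lo)&(t<lo+.01)&(abs(s)<.02)
        if mm.sum(): print(f"{lo:.2f}:{Q[mm,2].max():.3f}",end=" ")
    print()
E
python3 meas2.py
```

```text
top base rect ((0.6062732338905334, 0.015736326575279236), (0.42856261134147644, 0.09746340662240982), 74.53864288330078)
hub [ 0.58318247 -0.12496211] balls mean [ 0.58230733 -0.12458957] spoke -32.74551333148896
bottle yaw 102.01567656664659 off -0.005462947556084468 z 0.055368163681020335 rms 0.0019901920872041753 barrel -0.04332727956605608 0.06726537996702191 all -0.09561778057970997 0.06726537996702191
  centre from base [0.43174896 0.15802438]
  centre from face [0.43172464 0.15813866]
-0.10:0.072 -0.09:0.075 -0.08:0.075 -0.07:0.075 -0.06:0.076 -0.05:0.083 -0.04:0.087 -0.03:0.089 -0.02:0.089 -0.01:0.090 -0.00:0.093 0.01:0.089 0.02:0.090 0.03:0.093 0.04:0.093 0.05:0.089 0.06:0.089 
side base rect ((0.6009971499443054, 0.012403428554534912), (0.424490362405777, 0.09303420037031174), 73.98908996582031)
hub [ 0.58083142 -0.12555417] balls mean [ 0.58034951 -0.12610148] spoke -32.64590667935027
bottle yaw 102.25473231602871 off -0.006397759866869575 z 0.05652064496076682 rms 0.0014547771536648124 barrel -0.04315703192081469 0.06861055185336239 all -0.09639522679610077 0.06886466301468731
  centre from base [0.43230173 0.15954446]
  centre from face [0.43272748 0.15758439]
-0.10:0.074 -0.09:0.074 -0.08:0.073 -0.07:0.074 -0.06:0.074 -0.05:0.085 -0.04:0.088 -0.03:0.088 -0.02:0.089 -0.01:0.090 -0.00:0.088 0.01:0.088 0.02:0.089 0.03:0.089 0.04:0.089 0.05:0.088 0.06:0.088
```

```bash
cat > meas3.py <<'E'
from h import *
yaw=np.radians(74.3);yv=np.array([np.cos(yaw),np.sin(yaw)]);xv=np.array([yv[1],-yv[0]])
O=np.array([.5815,-.1252])-.014*xv; print("O",O,"cradle",O+.229*yv)
for n in ("top","side"):
    f=load(f"pics/{n}0.npz");B=cloud(f).reshape(-1,3);I=f["image"].reshape(-1,3).astype(int)
    X=(B[:,:2]-O)@xv;Y=(B[:,:2]-O)@yv
    for nm,lo,hi,z0,z1 in (("sad1",.17,.215,.05,.064),("sad2",.24,.28,.05,.064),("stop",.285,.34,.09,.11),("foot",.08,.125,.05,.09),("rod",.06,.1,.07,.085)):
        m=(Y>lo)&(Y<hi)&(B[:,2]>z0)&(B[:,2]<z1)&(abs(X)<.06)
        if m.sum(): print(n,nm,m.sum(),"X",np.percentile(X[m],[2,50,98]).round(4),"mid",X[m].mean().round(4),"Y",np.percentile(Y[m],[2,50,98]).round(4))
E
python3 meas3.py
```

```text
O [ 0.56802232 -0.12141159] cradle [0.62998982 0.09904482]
top sad1 72 X [-0.0378  0.0221  0.0393] mid 0.0033 Y [0.1854 0.1939 0.2025]
top sad2 80 X [-0.0398  0.0177  0.0392] mid -0.0005 Y [0.2551 0.2629 0.2726]
top stop 110 X [-0.0295 -0.0009  0.0281] mid -0.0004 Y [0.2945 0.3001 0.3067]
top foot 52 X [-0.014  -0.0007  0.0151] mid -0.0011 Y [0.0813 0.0944 0.1003]
top rod 86 X [-0.0137 -0.0011  0.0147] mid -0.0008 Y [0.0614 0.0771 0.0985]
side sad1 66 X [-0.0363  0.0227  0.0348] mid 0.0005 Y [0.1844 0.1929 0.2052]
side sad2 70 X [-0.0376  0.0186  0.0357] mid -0.0008 Y [0.2544 0.2633 0.274 ]
side stop 114 X [-0.0292 -0.0015  0.0269] mid -0.002 Y [0.2934 0.2987 0.3076]
side foot 96 X [-0.0147 -0.0021  0.0158] mid -0.0017 Y [0.0815 0.0929 0.1021]
side rod 91 X [-0.0147 -0.0032  0.0146] mid -0.0018 Y [0.0644 0.0901 0.0985]
```

```bash
cat > to.py <<'E'
import sys;from h import *
from plant import manip
def go(x,y,z,yawdeg):
    s=manip.state();M=rot(s["tool_rot"]);d=M.T@(np.array([x,y,z])-s["tool_pos"])
    T=np.array([[np.cos(np.radians(yawdeg)),np.sin(np.radians(yawdeg)),0],[np.sin(np.radians(yawdeg)),-np.cos(np.radians(yawdeg)),0],[0,0,-1]]).T
    w=R.from_matrix(M.T@T).as_rotvec()
    print("shift",d.round(4),"turn",w.round(4),"norm",np.linalg.norm(d).round(3),"F",s["contact_force"].round(2),"t",s["time"],"w",round(s["gripper_width"],3))
if __name__=="__main__": go(*map(float,sys.argv[1:]))
E
python3 to.py .432 .1585 .2 12.1
```

```text
shift [-0.3006  0.3271  0.0307] turn [7.000e-04 1.900e-03 9.309e-01] norm 0.445 F [ 0.37 -0.2  -0.57] t 0.1 w 0.997
```

```bash
python3 -m handwheel '[{"dx":-0.04,"dy":0.043,"dz":0.004,"az":0.12},{"dx":-0.08,"dy":0.086,"dz":0.008,"az":0.24},{"dx":-0.12,"dy":0.13,"dz":0.012,"az":0.37},{"dx":-0.16,"dy":0.174,"dz":0.016,"az":0.5},{"dx":-0.2,"dy":0.218,"dz":0.02,"az":0.63}]' 0; python3 to.py .432 .1585 .2 12.1
```

```text
shift [-0.3006  0.3271  0.0307] turn [7.000e-04 1.900e-03 9.309e-01] norm 0.445 F [ 0.37 -0.2  -0.57] t 0.1 w 0.997invalid input at $[0]: expected keys dx, dy, dz, ax, ay, az
```

All six keys are required.

```bash
python3 -m handwheel '[{"dx":-0.04,"dy":0.043,"dz":0.004,"ax":0,"ay":0,"az":0.12},{"dx":-0.08,"dy":0.086,"dz":0.008,"ax":0,"ay":0,"az":0.24},{"dx":-0.12,"dy":0.13,"dz":0.012,"ax":0,"ay":0,"az":0.37},{"dx":-0.16,"dy":0.174,"dz":0.016,"ax":0,"ay":0,"az":0.5},{"dx":-0.2,"dy":0.218,"dz":0.02,"ax":0,"ay":0,"az":0.63}]' 0; python3 to.py .432 .1585 .2 12.1
```

```text
time: 0.72
tool_pos: [0.3751, 0.294, 0.2108]
tool_rot: [0.0, 0.968, 0.251, -0.0]
contact_force: [0.7, 0.4, 0.2]
gripper_width: 0.998
shift [-0.0162  0.1461  0.0108] turn [2.00e-04 2.00e-04 2.97e-01] norm 0.147 F [0.7  0.41 0.2 ] t 0.725 w 0.998
```

```bash
python3 -m handwheel '[{"dx":-0.006,"dy":0.05,"dz":0.004,"ax":0,"ay":0,"az":0.12},{"dx":-0.012,"dy":0.1,"dz":0.008,"ax":0,"ay":0,"az":0.24},{"dx":-0.016,"dy":0.146,"dz":0.01,"ax":0,"ay":0,"az":0.297},{"dx":-0.016,"dy":0.146,"dz":0.01,"ax":0,"ay":0,"az":0.297}]' 0; python3 to.py .432 .1585 .036 12.1
```

```text
time: 1.23
tool_pos: [0.433, 0.1585, 0.2007]
tool_rot: [0.0, 0.994, 0.105, -0.0]
contact_force: [-0.5, -0.1, 0.2]
gripper_width: 1.001
shift [-0.0008 -0.0002  0.1647] turn [ 0.0002  0.001  -0.001 ] norm 0.165 F [-0.46 -0.1   0.2 ] t 1.225 w 1.001
```

```bash
python3 -m handwheel '[{"dx":0,"dy":0,"dz":0.04,"ax":0,"ay":0,"az":0},{"dx":0,"dy":0,"dz":0.08,"ax":0,"ay":0,"az":0},{"dx":0,"dy":0,"dz":0.11,"ax":0,"ay":0,"az":0},{"dx":0,"dy":0,"dz":0.13,"ax":0,"ay":0,"az":0},{"dx":0,"dy":0,"dz":0.13,"ax":0,"ay":0,"az":0}]' 0
python3 - <<'E'
from h import *; from plant import manip
for n,a in (("top",(200,320,180,300)),("side",(150,270,180,310))):
    f=manip.grab_frame(n); cv2.imwrite(f"pics/{n}1.png",cv2.resize(f["image"][a[0]:a[1],a[2]:a[3]] if n=="side" else f["image"][180:300,180:330],None,fx=4,fy=4,interpolation=cv2.INTER_CUBIC))
E
```

```text
time: 1.85
tool_pos: [0.4303, 0.1613, 0.0692]
tool_rot: [0.0, 0.994, 0.108, -0.002]
contact_force: [-0.1, -0.0, -0.0]
gripper_width: 1.001
```

View pics/side1.png

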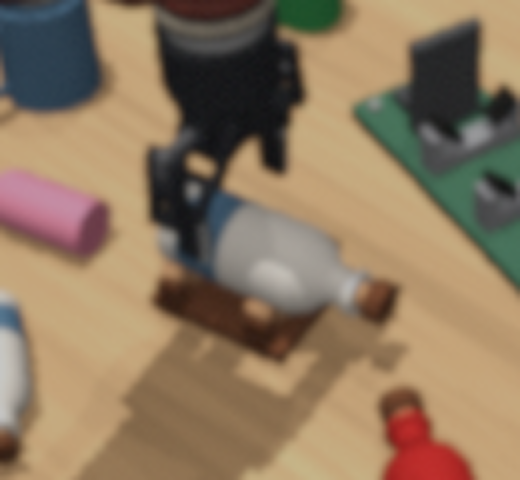

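View pics/top1.png

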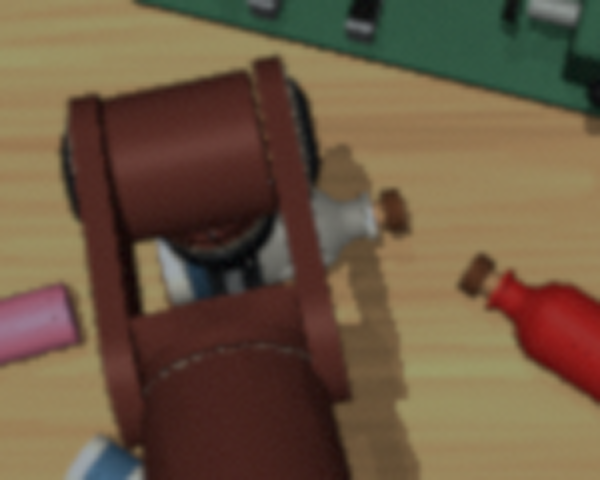

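```bash
python3 to.py .432 .1585 .034 12.1
python3 - <<'E'
from h import *
f=load("pics/side0.npz")
for p in ([.432,.1585,.055],[.432-.011,.1585+.049,.055],[.432+.024,.1585-.112,.055],[.432,.1585,.0]): print(proj(f,p))
im=f["image"].copy()
for p in ([.432,.1585,.085],[.432-.0105,.1585+.049,.085],[.432+.024,.1585-.112,.07]):
    u,v=proj(f,p);cv2.drawMarker(im,(round(u),round(v)),(0,0,255),0,5,1)
cv2.imwrite("pics/chk.png",cv2.resize(im[150:270,180:310],None,fx=4,fy=4))
E
```

```text
shift [-0.0012  0.0028  0.0378] turn [-0.0002 -0.0005  0.005 ] norm 0.038 F [ 0.51 -0.31  0.48] t 1.95 w 0.994
(np.float64(241.08476801309922), np.float64(210.8982020179842))
(np.float64(225.71074741632353), np.float64(204.6011793044508))
(np.float64(277.8461749338314), np.float64(226.32131910963912))
(np.float64(242.6642506053246), np.float64(224.72730539501848))
```

View pics/chk.png

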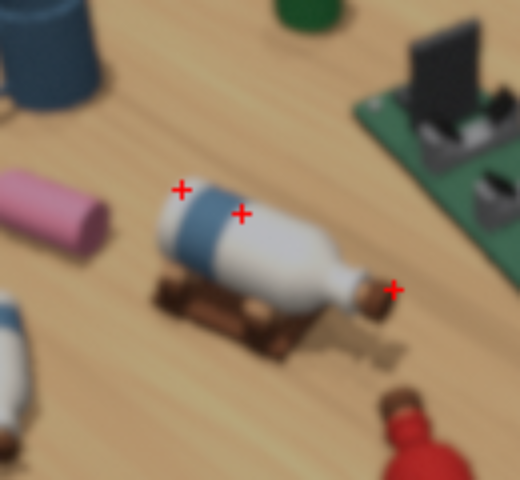

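```bash
python3 -m handwheel '[{"dx":-0.001,"dy":0.003,"dz":0.012,"ax":0,"ay":0,"az":0},{"dx":-0.001,"dy":0.003,"dz":0.025,"ax":0,"ay":0,"az":0},{"dx":-0.001,"dy":0.003,"dz":0.037,"ax":0,"ay":0,"az":0},{"dx":-0.001,"dy":0.003,"dz":0.037,"ax":0,"ay":0,"az":0}]' 0;python3 to.py .432 .1585 .034 12.1
```

```text
time: 2.45
tool_pos: [0.4309, 0.1573, 0.0326]
tool_rot: [0.0, 0.994, 0.107, -0.002]
contact_force: [-0.2, -0.3, 0.4]
gripper_width: 1.0
shift [ 0.0013 -0.0009 -0.0014] turn [-0.0001  0.0033  0.0037] norm 0.002 F [-0.2  -0.29  0.45] t 2.45 w 1.0
```

Fits with no contact. Now I'll close.

```bash
python3 -m handwheel '[{"dx":0.001,"dy":0,"dz":0,"ax":0,"ay":0,"az":0},{"dx":0.001,"dy":0,"dz":0,"ax":0,"ay":0,"az":0},{"dx":0.001,"dy":0,"dz":0,"ax":0,"ay":0,"az":0},{"dx":0.001,"dy":0,"dz":0,"ax":0,"ay":0,"az":0},{"dx":0.001,"dy":0,"dz":0,"ax":0,"ay":0,"az":0}]' 255;python3 -m handwheel '[{"dx":0,"dy":0,"dz":-0.01,"ax":0,"ay":0,"az":0},{"dx":0,"dy":0,"dz":-0.03,"ax":0,"ay":0,"az":0},{"dx":0,"dy":0,"dz":-0.06,"ax":0,"ay":0,"az":0},{"dx":0,"dy":0,"dz":-0.1,"ax":0,"ay":0,"az":0},{"dx":0,"dy":0,"dz":-0.1,"ax":0,"ay":0,"az":0}]' 255
python3 - <<'E'
from h import *; from plant import manip
for n in ("top","side"):
    f=manip.grab_frame(n); cv2.imwrite(f"pics/{n}2.png",cv2.resize(f["image"][110:310,150:400],None,fx=3,fy=3,interpolation=cv2.INTER_CUBIC)); np.savez(f"pics/{n}2.npz",**f)
E
python3 to.py .63 .099 .13 -15.7
```

```text
time: 3.08
tool_pos: [0.4327, 0.1577, 0.0351]
tool_rot: [0.0, 0.994, 0.107, -0.001]
contact_force: [-4.9, -1.6, 5.9]
gripper_width: 0.685
time: 3.7
tool_pos: [0.4358, 0.1584, 0.138]
tool_rot: [-0.0, 0.994, 0.107, 0.004]
contact_force: [0.7, 0.6, -4.8]
gripper_width: 0.684
shift [0.1803 0.0995 0.0031] turn [1.00e-04 9.00e-04 4.89e-01] norm 0.206 F [-0.47  0.4  -5.14] t 3.8 w 0.684
```

View pics/side2.png

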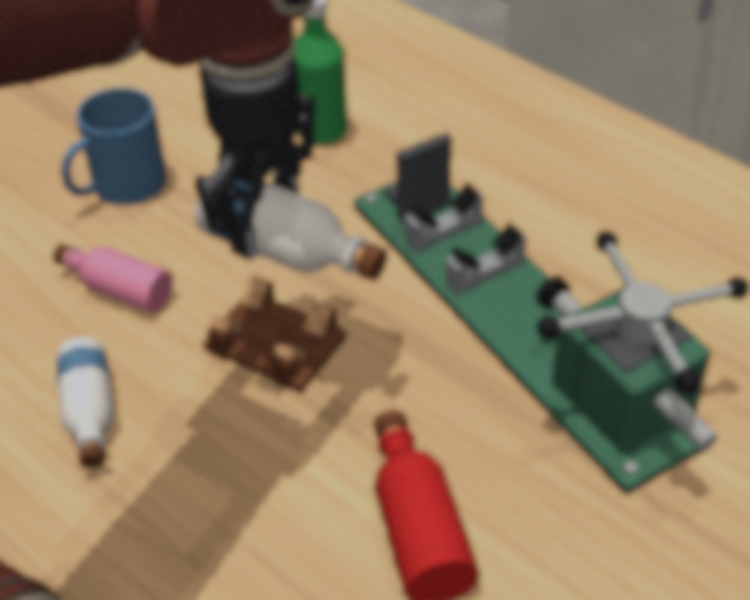

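```bash
python3 -m handwheel '[{"dx":0.04,"dy":0.02,"dz":-0.012,"ax":0,"ay":0,"az":0.1},{"dx":0.085,"dy":0.045,"dz":-0.012,"ax":0,"ay":0,"az":0.22},{"dx":0.13,"dy":0.07,"dz":-0.012,"ax":0,"ay":0,"az":0.35},{"dx":0.165,"dy":0.09,"dz":-0.012,"ax":0,"ay":0,"az":0.45},{"dx":0.18,"dy":0.099,"dz":-0.012,"ax":0,"ay":0,"az":0.489}]' 255;python3 -m handwheel '[{"dx":0,"dy":0,"dz":0,"ax":0,"ay":0,"az":0},{"dx":0,"dy":0,"dz":0,"ax":0,"ay":0,"az":0}]' 255; python3 to.py .6295 .099 .05 -15.7
python3 - <<'E'
from h import *; from plant import manip
for n in ("top","side"):
    f=manip.grab_frame(n); cv2.imwrite(f"pics/{n}3.png",cv2.resize(f["image"][70:270,180:430],None,fx=3,fy=3,interpolation=cv2.INTER_CUBIC)); np.savez(f"pics/{n}3.npz",**f)
E
```

```text
time: 4.42
tool_pos: [0.6302, 0.0984, 0.1421]
tool_rot: [0.001, 0.99, -0.138, -0.003]
contact_force: [-0.6, 0.2, -4.8]
gripper_width: 0.682
time: 4.68
tool_pos: [0.6284, 0.0997, 0.1439]
tool_rot: [0.0, 0.991, -0.136, -0.002]
contact_force: [-0.2, 0.0, -4.8]
gripper_width: 0.68
shift [0.0017 0.0003 0.0939] turn [0.0011 0.0041 0.0007] norm 0.094 F [-0.24  0.03 -4.82] t 4.675 w 0.68
```

View pics/side3.png

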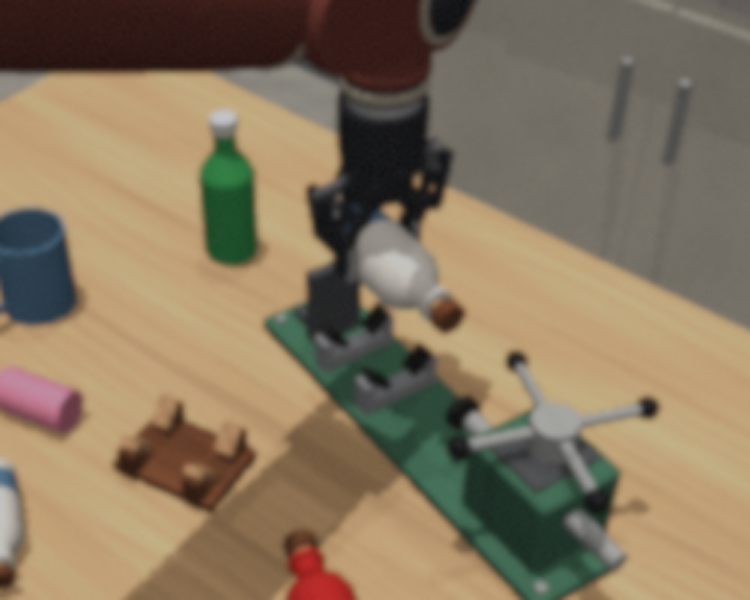

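View pics/top3.png

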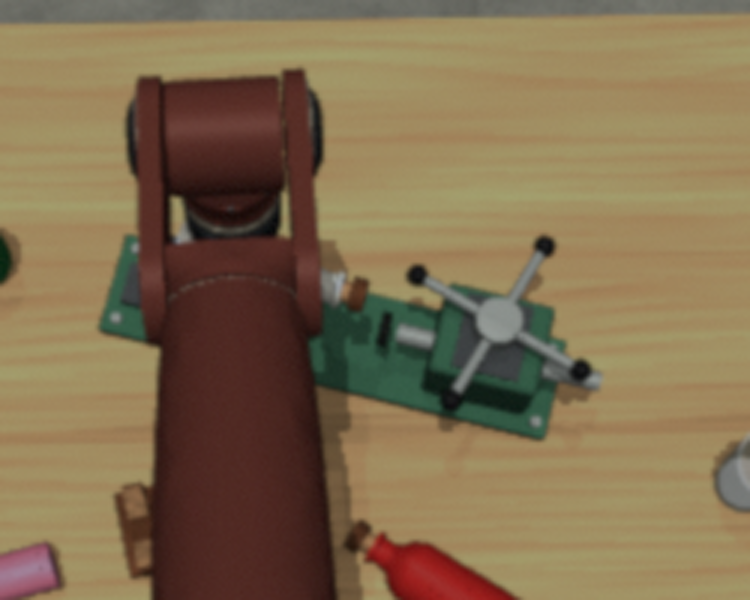

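Run:
```python
from h import *
yaw=np.radians(74.3);yv=np.array([np.cos(yaw),np.sin(yaw)]);xv=np.array([yv[1],-yv[0]])
O=np.array([.5815,-.1252])-.014*xv
for n in ("top","side"):
    f=load(f"pics/{n}3.npz");B=cloud(f).reshape(-1,3);X=(B[:,:2]-O)@xv;Y=(B[:,:2]-O)@yv
    for lo,hi in ((.095,.13),(.13,.16),(.16,.19),(.19,.21)):
        m=(Y>lo)&(Y<hi)&(abs(X)<.06)&(B[:,2]>.12)&(B[:,2]<.21)
        if m.sum(): print(n,lo,m.sum(),"Ymin",Y[m].min().round(4),"X",np.percentile(X[m],[2,50,98]).round(4),"zmax",np.percentile(B[m,2],97).round(4))
```

```text
top 0.095 64 Ymin 0.1163 X [-0.0177 -0.0071  0.0093] zmax 0.1806
top 0.13 101 Ymin 0.1302 X [-0.0179 -0.0055  0.0091] zmax 0.1829
side 0.095 105 Ymin 0.1143 X [-0.0173 -0.0058  0.0106] zmax 0.1808
side 0.13 110 Ymin 0.1301 X [-0.0183 -0.0091  0.009 ] zmax 0.1813
side 0.16 293 Ymin 0.1601 X [-0.0312 -0.0153  0.0187] zmax 0.1953
side 0.19 136 Ymin 0.1902 X [-0.0319 -0.0194  0.0161] zmax 0.1971
```

```bash
python3 -m handwheel '[{"dx":0.004,"dy":0,"dz":0.03,"ax":0,"ay":0,"az":0},{"dx":0.004,"dy":0,"dz":0.05,"ax":0,"ay":0,"az":0},{"dx":0.004,"dy":0,"dz":0.07,"ax":0,"ay":0,"az":0},{"dx":0.004,"dy":0,"dz":0.085,"ax":0,"ay":0,"az":0},{"dx":0.004,"dy":0,"dz":0.085,"ax":0,"ay":0,"az":0}]' 255; python3 to.py .632 .0985 .05 -15.7
```

```text
time: 5.4
tool_pos: [0.6326, 0.0984, 0.0593]
tool_rot: [0.0, 0.991, -0.137, -0.002]
contact_force: [0.1, 1.0, -5.3]
gripper_width: 0.686
shift [-0.0006  0.0001  0.0093] turn [0.0011 0.0033 0.0001] norm 0.009 F [ 0.05  0.96 -5.29] t 5.4 w 0.686
```

```bash
python3 -m handwheel '[{"dx":0,"dy":0,"dz":0.003,"ax":0,"ay":0,"az":0},{"dx":0,"dy":0,"dz":0.006,"ax":0,"ay":0,"az":0},{"dx":0,"dy":0,"dz":0.007,"ax":0,"ay":0,"az":0},{"dx":0,"dy":0,"dz":0.008,"ax":0,"ay":0,"az":0},{"dx":0,"dy":0,"dz":0.008,"ax":0,"ay":0,"az":0}]' 255; python3 to.py .632 .0985 .05 -15.7
```

```text
time: 6.02
tool_pos: [0.6341, 0.0984, 0.0535]
tool_rot: [-0.0, 0.991, -0.137, 0.0]
contact_force: [-0.6, 0.3, -5.1]
gripper_width: 0.681
shift [-0.002   0.0005  0.0035] turn [-0.0001 -0.0002  0.0001] norm 0.004 F [-0.57  0.28 -5.07] t 6.025 w 0.681
```

```bash
python3 -m handwheel '[{"dx":-0.001,"dy":0,"dz":0.002,"ax":0,"ay":0,"az":0},{"dx":-0.002,"dy":0,"dz":0.003,"ax":0,"ay":0,"az":0},{"dx":-0.002,"dy":0,"dz":0.004,"ax":0,"ay":0,"az":0},{"dx":-0.002,"dy":0,"dz":0.004,"ax":0,"ay":0,"az":0},{"dx":-0.002,"dy":0,"dz":0.004,"ax":0,"ay":0,"az":0}]' 255; python3 to.py .632 .0985 .05 -15.7
```

```text
time: 6.65
tool_pos: [0.6329, 0.0991, 0.0516]
tool_rot: [-0.0, 0.991, -0.137, 0.001]
contact_force: [-5.4, -0.5, 8.7]
gripper_width: 0.684
shift [-0.0007  0.0009  0.0016] turn [-0.0006 -0.0014  0.0001] norm 0.002 F [-5.39 -0.45  8.69] t 6.65 w 0.684
```

Seated on the saddles. Release and retreat.

```bash
python3 -m handwheel '[{"dx":-0.001,"dy":0,"dz":0,"ax":0,"ay":0,"az":0},{"dx":-0.002,"dy":0,"dz":0,"ax":0,"ay":0,"az":0},{"dx":-0.002,"dy":0,"dz":0,"ax":0,"ay":0,"az":0},{"dx":-0.002,"dy":0,"dz":0,"ax":0,"ay":0,"az":0},{"dx":-0.002,"dy":0,"dz":0,"ax":0,"ay":0,"az":0}]' 0; python3 -m handwheel '[{"dx":0,"dy":0,"dz":-0.03,"ax":0,"ay":0,"az":0},{"dx":0,"dy":0,"dz":-0.06,"ax":0,"ay":0,"az":0},{"dx":0,"dy":0,"dz":-0.1,"ax":0,"ay":0,"az":0},{"dx":0,"dy":0,"dz":-0.15,"ax":0,"ay":0,"az":0},{"dx":0,"dy":0,"dz":-0.15,"ax":0,"ay":0,"az":0}]' 0
python3 - <<'E'
from h import *; from plant import manip
yaw=np.radians(74.3);yv=np.array([np.cos(yaw),np.sin(yaw)]);xv=np.array([yv[1],-yv[0]])
O=np.array([.5815,-.1252])-.014*xv
for n in ("top","side"):
    f=manip.grab_frame(n); cv2.imwrite(f"pics/{n}4.png",cv2.resize(f["image"][90:290,200:450],None,fx=3,fy=3,interpolation=cv2.INTER_CUBIC)); np.savez(f"pics/{n}4.npz",**f)
    B=cloud(f).reshape(-1,3);X=(B[:,:2]-O)@xv;Y=(B[:,:2]-O)@yv
    for lo,hi in ((.105,.13),(.13,.14),(.18,.21),(.21,.24),(.24,.27)):
        m=(Y>lo)&(Y<hi)&(abs(X)<.035)&(B[:,2]>.063)&(B[:,2]<.12)
        if m.sum(): print(n,lo,m.sum(),"Ymin",Y[m].min().round(4),"X",np.percentile(X[m],[2,50,98]).round(4),"zmax",np.percentile(B[m,2],97).round(4))
E
```

```text
time: 7.28
tool_pos: [0.6301, 0.0995, 0.0492]
tool_rot: [0.0, 0.991, -0.137, -0.0]
contact_force: [-0.2, 0.7, 0.3]
gripper_width: 1.003
time: 7.9
tool_pos: [0.6333, 0.0997, 0.2058]
tool_rot: [-0.001, 0.991, -0.137, 0.005]
contact_force: [0.2, 0.1, -0.6]
gripper_width: 1.004
top 0.105 51 Ymin 0.1172 X [-0.013  -0.0025  0.0138] zmax 0.088
top 0.13 32 Ymin 0.1302 X [-0.0116 -0.0012  0.0127] zmax 0.086
side 0.105 81 Ymin 0.1159 X [-0.0126 -0.0026  0.0147] zmax 0.0876
side 0.13 22 Ymin 0.1301 X [-0.0147 -0.0049  0.0069] zmax 0.0866
side 0.18 190 Ymin 0.1801 X [-0.0287 -0.014   0.0232] zmax 0.1028
side 0.21 175 Ymin 0.21 X [-0.0291 -0.0151  0.0201] zmax 0.1028
side 0.24 169 Ymin 0.2403 X [-0.0299 -0.0148  0.0207] zmax 0.1032
```

View pics/side4.png

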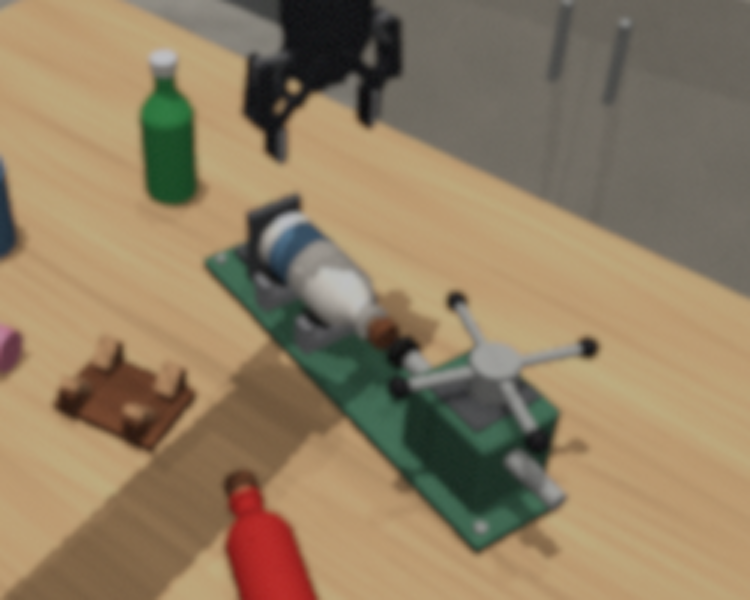

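View pics/top4.png

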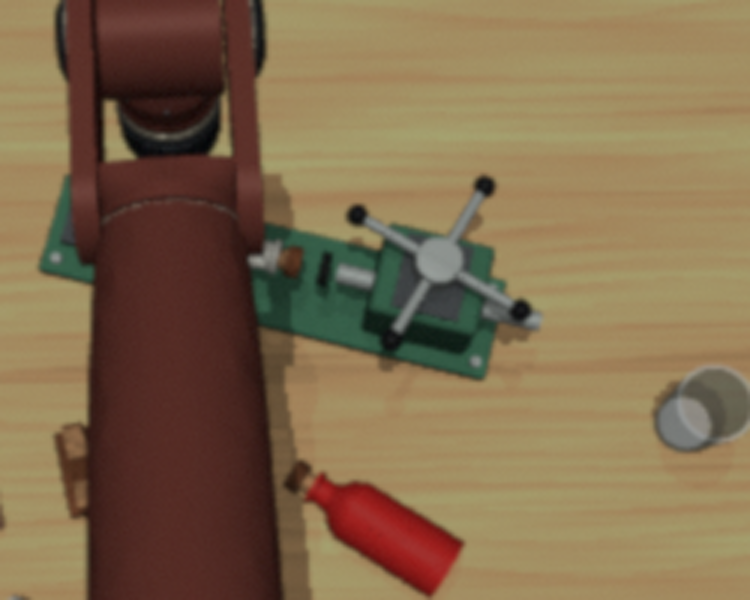

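The bottle lies in the cradle with the stopper out. In the top crop the stopper face at (290,262) is about 15 mm from the foot at (325,270). Next is the star: close the fingers and come down behind the spoke at world angle 57°.

```bash
cat > star.py <<'E'
import sys;from to import *
HUB=np.array([.5815,-.1252])
def pose(phi,off,r=.060):
    a=np.radians(phi);u=np.array([np.cos(a),np.sin(a)]);t=np.array([-u[1],u[0]])
    return HUB+r*u+off*t, phi-90
def spoke():
    s=manip.state();d=s["tool_pos"][:2]-HUB;M=rot(s["tool_rot"]);yaw=np.degrees(np.arctan2(M[1,0],M[0,0]))
    F=s["contact_force"]; r=np.hypot(*d);t=np.array([-d[1],d[0]])/r
    print("tool ang",np.degrees(np.arctan2(d[1],d[0])).round(2),"r",r.round(4),"z",s["tool_pos"][2].round(4),"yaw+90",round(yaw+90,2),"Ftan(ccw)",(F[:2]@t).round(2),"Frad",(F[:2]@d/r).round(2),"Fz",F[2].round(2),"t",s["time"])
if __name__=="__main__":
    phi,off,z=map(float,sys.argv[1:4]);p,y=pose(phi,off);spoke();go(p[0],p[1],z,y)
E
python3 star.py 57.3 .028 .2
```

```text
tool ang 77.71 r 0.23 z 0.1999 yaw+90 74.3 Ftan(ccw) 1.05 Frad 0.79 Fz -1.09 t 8.0
shift [ 0.0045  0.164  -0.0002] turn [-0.0006 -0.0012  0.2967] norm 0.164 F [-0.86  0.99 -1.09] t 8.0 w 1.003
```

```bash
python3 -m handwheel '[{"dx":0.001,"dy":0.04,"dz":0,"ax":0,"ay":0,"az":0.08},{"dx":0.002,"dy":0.08,"dz":0,"ax":0,"ay":0,"az":0.16},{"dx":0.003,"dy":0.125,"dz":0,"ax":0,"ay":0,"az":0.24},{"dx":0.0045,"dy":0.164,"dz":0,"ax":0,"ay":0,"az":0.297},{"dx":0.0045,"dy":0.164,"dz":0,"ax":0,"ay":0,"az":0.297}]' 255; python3 -m handwheel '[{"dx":0,"dy":0,"dz":0,"ax":0,"ay":0,"az":0},{"dx":0,"dy":0,"dz":0,"ax":0,"ay":0,"az":0}]' 255; python3 star.py 57.3 .028 .112
```

```text
time: 8.62
tool_pos: [0.5885, -0.0615, 0.1968]
tool_rot: [0.0, 0.959, -0.283, -0.002]
contact_force: [-0.1, 1.1, -0.2]
gripper_width: -0.003
time: 8.88
tool_pos: [0.59, -0.0585, 0.1985]
tool_rot: [-0.0, 0.96, -0.281, -0.001]
contact_force: [0.4, 0.8, 0.8]
gripper_width: -0.005
tool ang 82.74 r 0.0672 z 0.1985 yaw+90 57.38 Ftan(ccw) -0.34 Frad 0.82 Fz 0.77 t 8.875
shift [0.001  0.0007 0.0865] turn [0.0002 0.0013 0.0013] norm 0.087 F [0.44 0.77 0.77] t 8.875 w -0.005
```

```bash
python3 -m handwheel '[{"dx":0,"dy":0,"dz":0.03,"ax":0,"ay":0,"az":0},{"dx":0,"dy":0,"dz":0.055,"ax":0,"ay":0,"az":0},{"dx":0,"dy":0,"dz":0.075,"ax":0,"ay":0,"az":0},{"dx":0,"dy":0,"dz":0.086,"ax":0,"ay":0,"az":0},{"dx":0,"dy":0,"dz":0.086,"ax":0,"ay":0,"az":0}]' 255; python3 -m handwheel '[{"dx":0,"dy":0,"dz":0,"ax":0,"ay":0,"az":0}]' 255; python3 star.py 57.3 .028 .112;  python3 - <<'E'
from h import *; from plant import manip
for n in ("side",):
    f=manip.grab_frame(n); cv2.imwrite(f"pics/{n}5.png",cv2.resize(f["image"][130:280,270:450],None,fx=4,fy=4,interpolation=cv2.INTER_CUBIC)); np.savez(f"pics/{n}5.npz",**f)
E
```

```text
time: 9.5
tool_pos: [0.5897, -0.0592, 0.1125]
tool_rot: [0.0, 0.96, -0.281, -0.001]
contact_force: [-0.2, 0.4, -0.1]
gripper_width: -0.002
time: 9.62
tool_pos: [0.5909, -0.0597, 0.1145]
tool_rot: [-0.0, 0.96, -0.282, 0.001]
contact_force: [0.0, 0.3, 0.1]
gripper_width: -0.003
tool ang 81.83 r 0.0662 z 0.1145 yaw+90 57.29 Ftan(ccw) 0.0 Frad 0.31 Fz 0.11 t 9.625
shift [-0.0005  0.0002  0.0025] turn [-0.0006 -0.0018 -0.0001] norm 0.003 F [0.04 0.3  0.11] t 9.625 w -0.003
```

View pics/side5.png

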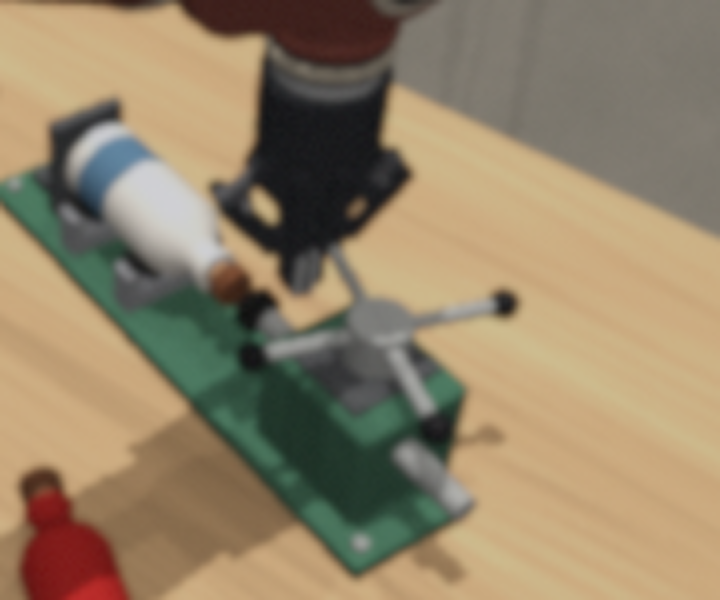

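```bash
cat > rows.py <<'E'
import sys;from star import *
# rows.py off z dphi...: pushes along arc: rows as shift from present pose (phi from yaw) with tool offset 'off'
s=manip.state();M=rot(s["tool_rot"]);y0=np.degrees(np.arctan2(M[1,0],M[0,0]))
off,z=map(float,sys.argv[1:3]);spoke()
for d in map(float,sys.argv[3:]):
    phi=y0+90-d;p,y=pose(phi,off);D=M.T@(np.r_[p,z]-s["tool_pos"])
    print(d,"dx,dy,dz",D.round(4),"az",np.radians(d).round(3))
E
python3 rows.py .021 .113 9 18 27 36 45
```

```text
tool ang 81.74 r 0.0661 z 0.1147 yaw+90 57.29 Ftan(ccw) -0.21 Frad -0.36 Fz 0.24 t 9.675
9.0 dx,dy,dz [ 0.016  -0.0023  0.0017] az 0.157
18.0 dx,dy,dz [ 0.0259 -0.0034  0.0017] az 0.314
27.0 dx,dy,dz [ 0.0359 -0.0028  0.0017] az 0.471
36.0 dx,dy,dz [ 0.0456 -0.0007  0.0017] az 0.628
45.0 dx,dy,dz [0.0549 0.0029 0.0018] az 0.785
```

```bash
python3 -m handwheel '[{"dx":0.016,"dy":-0.002,"dz":0.001,"ax":0,"ay":0,"az":0.157},{"dx":0.026,"dy":-0.003,"dz":0.001,"ax":0,"ay":0,"az":0.314},{"dx":0.036,"dy":-0.003,"dz":0.001,"ax":0,"ay":0,"az":0.471},{"dx":0.0456,"dy":-0.001,"dz":0.001,"ax":0,"ay":0,"az":0.628},{"dx":0.055,"dy":0.003,"dz":0.001,"ax":0,"ay":0,"az":0.785}]' 255; python3 rows.py .021 .113 9 18 27 36 45
```

```text
time: 10.3
tool_pos: [0.6357, -0.091, 0.1136]
tool_rot: [-0.001, 0.777, -0.629, 0.0]
contact_force: [-0.8, 2.9, 0.7]
gripper_width: -0.001
tool ang 32.31 r 0.0641 z 0.1136 yaw+90 12.03 Ftan(ccw) 2.85 Frad 0.91 Fz 0.74 t 10.3
9.0 dx,dy,dz [ 0.0109 -0.0024  0.0006] az 0.157
18.0 dx,dy,dz [ 0.0208 -0.0034  0.0006] az 0.314
27.0 dx,dy,dz [ 0.0307 -0.0029  0.0005] az 0.471
36.0 dx,dy,dz [ 0.0405 -0.0008  0.0005] az 0.628
45.0 dx,dy,dz [0.0498 0.0028 0.0005] az 0.785
```

Free turning gives about 3 N, as expected. Continuing.

```bash
python3 -m handwheel '[{"dx":0.0109,"dy":-0.002,"dz":0,"ax":0,"ay":0,"az":0.157},{"dx":0.0208,"dy":-0.003,"dz":0,"ax":0,"ay":0,"az":0.314},{"dx":0.0307,"dy":-0.003,"dz":0,"ax":0,"ay":0,"az":0.471},{"dx":0.0405,"dy":-0.001,"dz":0,"ax":0,"ay":0,"az":0.628},{"dx":0.05,"dy":0.003,"dz":0,"ax":0,"ay":0,"az":0.785}]' 255; python3 rows.py .021 .113 0
python3 - <<'E'
from h import *; from plant import manip
for n in ("side",):
    f=manip.grab_frame(n); cv2.imwrite(f"pics/{n}6.png",cv2.resize(f["image"][130:280,270:450],None,fx=4,fy=4,interpolation=cv2.INTER_CUBIC)); np.savez(f"pics/{n}6.npz",**f)
E
```

```text
time: 10.92
tool_pos: [0.6432, -0.14, 0.1136]
tool_rot: [0.001, -0.478, 0.879, 0.001]
contact_force: [0.4, 5.4, 0.6]
gripper_width: -0.002
tool ang -13.5 r 0.0635 z 0.1136 yaw+90 -32.95 Ftan(ccw) 5.38 Frad -0.92 Fz 0.61 t 10.925
0.0 dx,dy,dz [ 0.0001 -0.0002  0.0006] az 0.0
```

View pics/side6.png

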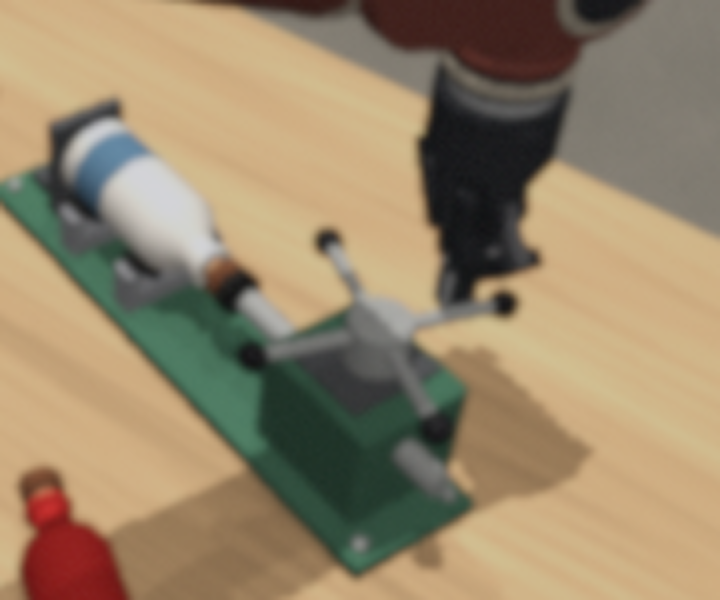

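The spoke has turned about 90°. In the crop the foot at (235,290) is on the stopper at (215,270). Next spoke: back off, lift, return.

```bash
python3 -m handwheel '[{"dx":-0.008,"dy":0,"dz":0,"ax":0,"ay":0,"az":0},{"dx":-0.01,"dy":0,"dz":-0.03,"ax":0,"ay":0,"az":0},{"dx":-0.01,"dy":0,"dz":-0.06,"ax":0,"ay":0,"az":0},{"dx":-0.01,"dy":0,"dz":-0.06,"ax":0,"ay":0,"az":0}]' 255; python3 star.py 58 .03 .17
```

```text
time: 11.48
tool_pos: [0.6503, -0.1332, 0.1766]
tool_rot: [0.002, -0.481, 0.877, -0.003]
contact_force: [1.1, -0.0, 0.5]
gripper_width: -0.003
tool ang -6.62 r 0.0693 z 0.1766 yaw+90 -32.54 Ftan(ccw) 0.12 Frad 1.06 Fz 0.47 t 11.475
shift [-0.0294  0.0929  0.006 ] turn [-0.007  -0.0047 -1.5803] norm 0.098 F [ 1.07 -0.    0.47] t 11.475 w -0.003
```

```bash
python3 -m handwheel '[{"dx":-0.004,"dy":0.01,"dz":0,"ax":0,"ay":0,"az":-0.18},{"dx":-0.007,"dy":0.02,"dz":0,"ax":0,"ay":0,"az":-0.36},{"dx":-0.01,"dy":0.03,"dz":0,"ax":0,"ay":0,"az":-0.54},{"dx":-0.013,"dy":0.04,"dz":0,"ax":0,"ay":0,"az":-0.72},{"dx":-0.016,"dy":0.05,"dz":0,"ax":0,"ay":0,"az":-0.9}]' 255; python3 star.py 58 .03 .17
```

```text
time: 12.1
tool_pos: [0.6137, -0.0919, 0.1709]
tool_rot: [0.0, 0.816, -0.578, -0.001]
contact_force: [-0.0, -0.5, 0.2]
gripper_width: 0.001
tool ang 45.96 r 0.0464 z 0.1709 yaw+90 19.33 Ftan(ccw) -0.34 Frad -0.42 Fz 0.24 t 12.1
shift [-0.0401  0.0134  0.001 ] turn [ 0.0012  0.0012 -0.675 ] norm 0.042 F [-0.05 -0.54  0.24] t 12.1 w 0.001
```

```bash
python3 -m handwheel '[{"dx":-0.01,"dy":0.003,"dz":0,"ax":0,"ay":0,"az":-0.17},{"dx":-0.02,"dy":0.006,"dz":0,"ax":0,"ay":0,"az":-0.34},{"dx":-0.03,"dy":0.01,"dz":0,"ax":0,"ay":0,"az":-0.51},{"dx":-0.04,"dy":0.0134,"dz":0,"ax":0,"ay":0,"az":-0.675},{"dx":-0.04,"dy":0.0134,"dz":0,"ax":0,"ay":0,"az":-0.675}]' 255; python3 star.py 58 .03 .113;python3 - <<'E'
from h import *; from plant import manip
for n in ("side",):
    f=manip.grab_frame(n); cv2.imwrite(f"pics/{n}7.png",cv2.resize(f["image"][130:280,270:450],None,fx=4,fy=4,interpolation=cv2.INTER_CUBIC)); np.savez(f"pics/{n}7.npz",**f)
HUB=[.581,-.1255]
B=cloud(f).reshape(-1,3);r=np.hypot(B[:,0]-HUB[0],B[:,1]-HUB[1]);b=(abs(B[:,2]-.13)<.009)&(r>.07)&(r<.1);a=np.degrees(np.arctan2(B[b,1]-HUB[1],B[b,0]-HUB[0]))
h,e=np.histogram(a,36,(-180,180));print([(int(e[i]),int(h[i])) for i in range(36) if h[i]])
for lo in (-180,-90,0,90):
    m=(a>lo)&(a<lo+90); print(lo,m.sum(),np.median(a[m]) if m.sum() else None)
E
```

```text
time: 12.72
tool_pos: [0.5882, -0.0583, 0.1712]
tool_rot: [0.0, 0.96, -0.279, -0.001]
contact_force: [-0.4, 0.3, 0.2]
gripper_width: -0.001
tool ang 84.31 r 0.0672 z 0.1712 yaw+90 57.57 Ftan(ccw) 0.4 Frad 0.3 Fz 0.16 t 12.725
shift [-0.0001  0.0002  0.0582] turn [ 0.0007  0.0012 -0.0075] norm 0.058 F [-0.37  0.34  0.16] t 12.725 w -0.001
[(-130, 51), (-120, 8), (-40, 56), (-30, 3), (40, 2), (50, 38), (60, 6), (130, 3), (140, 46), (150, 7)]
-180 59 -124.40255379173641
-90 59 -35.15054026191148
0 46 57.25580624201143
90 56 147.0147695549349
```

View pics/side7.png

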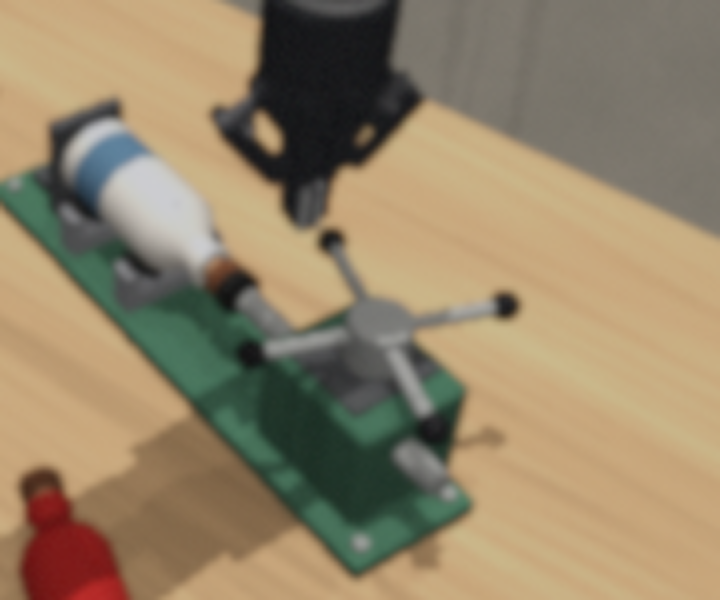

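```bash
python3 -m handwheel '[{"dx":0,"dy":0,"dz":0.025,"ax":0,"ay":0,"az":0},{"dx":0,"dy":0,"dz":0.045,"ax":0,"ay":0,"az":0},{"dx":0,"dy":0,"dz":0.058,"ax":0,"ay":0,"az":0},{"dx":0,"dy":0,"dz":0.058,"ax":0,"ay":0,"az":0},{"dx":0,"dy":0,"dz":0.058,"ax":0,"ay":0,"az":0}]' 255; python3 rows.py .021 .113 0 6 12 18 24
```

```text
time: 13.4
tool_pos: [0.5894, -0.0591, 0.115]
tool_rot: [0.0, 0.96, -0.279, 0.001]
contact_force: [-0.1, 0.1, 0.2]
gripper_width: 0.002
tool ang 83.22 r 0.0665 z 0.115 yaw+90 57.55 Ftan(ccw) 0.1 Frad 0.04 Fz 0.21 t 13.4
0.0 dx,dy,dz [ 0.0078 -0.      0.002 ] az 0.0
6.0 dx,dy,dz [ 0.0142 -0.0019  0.002 ] az 0.105
12.0 dx,dy,dz [ 0.0207 -0.0031  0.002 ] az 0.209
18.0 dx,dy,dz [ 0.0274 -0.0036  0.002 ] az 0.314
24.0 dx,dy,dz [ 0.034  -0.0034  0.002 ] az 0.419
```

```bash
python3 -m handwheel '[{"dx":0.008,"dy":0,"dz":0.002,"ax":0,"ay":0,"az":0},{"dx":0.0142,"dy":-0.002,"dz":0.002,"ax":0,"ay":0,"az":0.105},{"dx":0.0207,"dy":-0.003,"dz":0.002,"ax":0,"ay":0,"az":0.209},{"dx":0.0274,"dy":-0.0035,"dz":0.002,"ax":0,"ay":0,"az":0.314},{"dx":0.034,"dy":-0.0034,"dz":0.002,"ax":0,"ay":0,"az":0.419}]' 255; python3 rows.py .021 .113 4 8 12 16 20
```

```text
time: 14.02
tool_pos: [0.6197, -0.0736, 0.113]
tool_rot: [-0.001, 0.88, -0.474, -0.001]
contact_force: [-3.0, 3.9, 2.4]
gripper_width: -0.001
tool ang 53.51 r 0.0642 z 0.113 yaw+90 33.37 Ftan(ccw) 4.76 Frad 1.32 Fz 2.42 t 14.025
4.0 dx,dy,dz [ 0.0053 -0.0011 -0.    ] az 0.07
8.0 dx,dy,dz [ 0.0097 -0.0021 -0.    ] az 0.14
12.0 dx,dy,dz [ 0.014  -0.0028 -0.    ] az 0.209
16.0 dx,dy,dz [ 0.0185 -0.0032 -0.    ] az 0.279
20.0 dx,dy,dz [ 0.0229 -0.0033 -0.0001] az 0.349
```

```bash
python3 -m handwheel '[{"dx":0.0053,"dy":-0.001,"dz":0,"ax":0,"ay":0,"az":0.07},{"dx":0.0097,"dy":-0.002,"dz":0,"ax":0,"ay":0,"az":0.14},{"dx":0.014,"dy":-0.003,"dz":0,"ax":0,"ay":0,"az":0.209}]' 255; python3 rows.py .021 .113 3 6 9
python3 - <<'E'
from h import *; from plant import manip
for n in ("side",):
    f=manip.grab_frame(n); cv2.imwrite(f"pics/{n}8.png",cv2.resize(f["image"][130:280,270:450],None,fx=4,fy=4,interpolation=cv2.INTER_CUBIC)); np.savez(f"pics/{n}8.npz",**f)
E
```

```text
time: 14.4
tool_pos: [0.6302, -0.0834, 0.113]
tool_rot: [-0.001, 0.826, -0.563, -0.0]
contact_force: [-1.8, 4.2, 1.9]
gripper_width: -0.001
tool ang 40.66 r 0.0642 z 0.113 yaw+90 21.47 Ftan(ccw) 4.33 Frad 1.36 Fz 1.92 t 14.4
3.0 dx,dy,dz [ 0.0033 -0.0004  0.    ] az 0.052
6.0 dx,dy,dz [ 0.0065 -0.0012  0.    ] az 0.105
9.0 dx,dy,dz [ 0.0098 -0.0019  0.    ] az 0.157
```

View pics/side8.png

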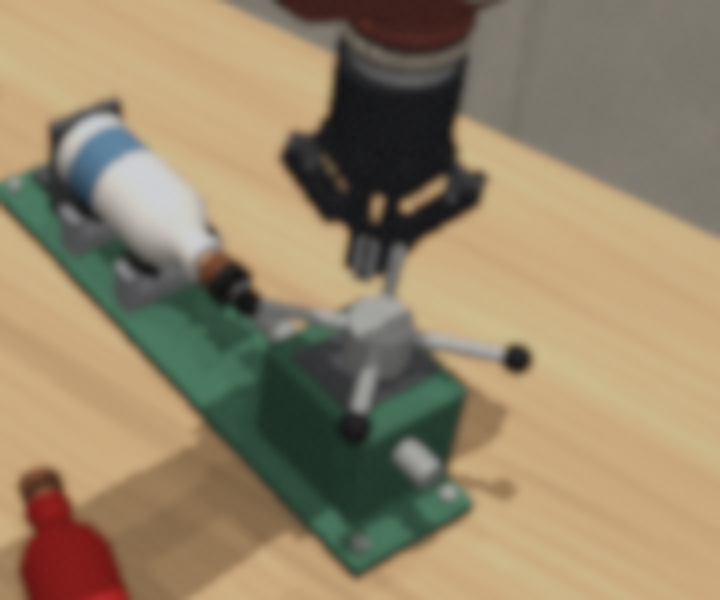

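```bash
python3 -m handwheel '[{"dx":0.0033,"dy":-0.0004,"dz":0,"ax":0,"ay":0,"az":0.052},{"dx":0.0065,"dy":-0.001,"dz":0,"ax":0,"ay":0,"az":0.105}]' 255; python3 rows.py .021 .113 3 6 9
```

```text
time: 14.7
tool_pos: [0.6342, -0.0888, 0.1131]
tool_rot: [-0.002, 0.796, -0.605, 0.0]
contact_force: [1.6, 6.2, -0.1]
gripper_width: -0.003
tool ang 34.67 r 0.064 z 0.1131 yaw+90 15.55 Ftan(ccw) 4.14 Frad 4.85 Fz -0.08 t 14.7
3.0 dx,dy,dz [ 0.0032 -0.0005  0.0001] az 0.052
6.0 dx,dy,dz [ 0.0064 -0.0014  0.0001] az 0.105
9.0 dx,dy,dz [ 0.0096 -0.002   0.0001] az 0.157
```

```bash
sed -i 's/    F=s\["contact_force"\]; r=np.hypot(\*d);/    F=s["contact_force"]; print("NORMAL",-(F@M[:,0]).round(2),end=" "); r=np.hypot(*d);/' star.py; python3 -m handwheel '[{"dx":0.0032,"dy":-0.0005,"dz":0,"ax":0,"ay":0,"az":0.052},{"dx":0.0064,"dy":-0.0014,"dz":0,"ax":0,"ay":0,"az":0.105}]' 255; python3 rows.py .021 .113 3 6 9
```

```text
time: 14.95
tool_pos: [0.6374, -0.0934, 0.1131]
tool_rot: [-0.003, 0.763, -0.646, -0.0]
contact_force: [1.4, 9.7, 2.0]
gripper_width: -0.004
NORMAL 9.3 tool ang 29.66 r 0.0643 z 0.1131 yaw+90 9.55 Ftan(ccw) 7.69 Frad 6.04 Fz 1.99 t 14.95
3.0 dx,dy,dz [ 0.0043 -0.0007  0.0001] az 0.052
6.0 dx,dy,dz [ 0.0075 -0.0015  0.0001] az 0.105
9.0 dx,dy,dz [ 0.0107 -0.0022  0.    ] az 0.157
```

```bash
python3 -m handwheel '[{"dx":0,"dy":0,"dz":0,"ax":0,"ay":0,"az":0}]' 255; python3 rows.py .021 .113 0 3
python3 - <<'E'
from h import *; from plant import manip
yaw=np.radians(74.3);yv=np.array([np.cos(yaw),np.sin(yaw)]);xv=np.array([yv[1],-yv[0]])
O=np.array([.5815,-.1252])-.014*xv
for n in ("top","side"):
    f=manip.grab_frame(n); np.savez(f"pics/{n}9.npz",**f)
    im=cv2.resize(f["image"],None,fx=8,fy=8,interpolation=cv2.INTER_CUBIC)
    u,v=[int(8*q) for q in proj(f,np.r_[O+.14*yv,.07])]; cv2.imwrite(f"pics/{n}9.png",im[v-280:v+280,u-380:u+380])
    B=cloud(f).reshape(-1,3);X=(B[:,:2]-O)@xv;Y=(B[:,:2]-O)@yv;I=f["image"].reshape(-1,3)
    m=(Y>.17)&(Y<.31)&(abs(X)<.02)&(B[:,2]>.085)&(B[:,2]<.112)&(I.max(1)>90); print(n,"bottle Y max",m.sum(),np.percentile(Y[m],[98,100]) if m.sum() else 0)
E
```

```text
time: 15.08
tool_pos: [0.6375, -0.0938, 0.1131]
tool_rot: [-0.003, 0.764, -0.645, -0.0]
contact_force: [2.0, 8.1, 0.2]
gripper_width: -0.003
NORMAL 7.63 tool ang 29.33 r 0.0642 z 0.1131 yaw+90 9.62 Ftan(ccw) 6.05 Frad 5.72 Fz 0.22 t 15.075
0.0 dx,dy,dz [0.0006 0.0004 0.0001] az 0.0
3.0 dx,dy,dz [ 0.0038 -0.0006  0.0001] az 0.052
top bottle Y max 639 [0.29379201 0.29628553]
side bottle Y max 489 [0.3044525  0.30851739]
```

View pics/side9.png

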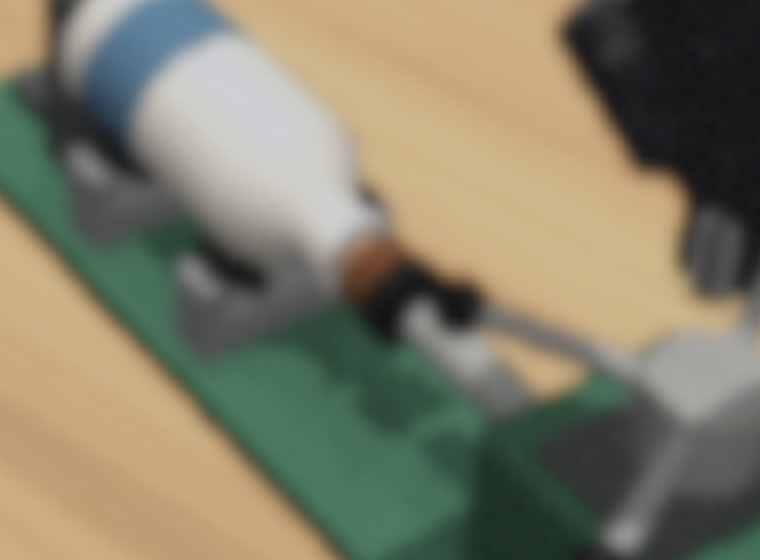

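View pics/top9.png

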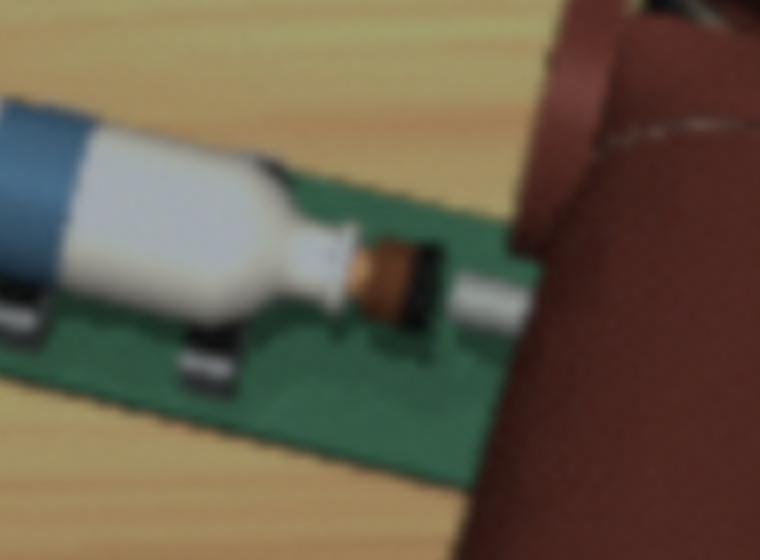

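The light cork neck at (360,270) is still visible, so the stopper is sliding but still proud. I'll continue in small steps while watching the force.

```bash
python3 -m handwheel '[{"dx":0.0038,"dy":-0.0005,"dz":0,"ax":0,"ay":0,"az":0.052},{"dx":0.007,"dy":-0.0012,"dz":0,"ax":0,"ay":0,"az":0.105}]' 255; python3 rows.py .021 .113 3 6 9
```

```text
time: 15.42
tool_pos: [0.6404, -0.0999, 0.1132]
tool_rot: [-0.004, 0.729, -0.685, 0.0]
contact_force: [4.6, 9.3, -0.6]
gripper_width: -0.001
NORMAL 9.0 tool ang 23.25 r 0.0641 z 0.1132 yaw+90 3.54 Ftan(ccw) 6.73 Frad 7.93 Fz -0.6 t 15.425
3.0 dx,dy,dz [ 0.0038 -0.0006  0.0002] az 0.052
6.0 dx,dy,dz [ 0.007  -0.0015  0.0001] az 0.105
9.0 dx,dy,dz [ 0.0103 -0.0022  0.0001] az 0.157
```

```bash
python3 -m handwheel '[{"dx":0.0035,"dy":-0.001,"dz":0,"ax":0,"ay":0,"az":0.052},{"dx":0.0065,"dy":-0.002,"dz":0,"ax":0,"ay":0,"az":0.105}]' 255; python3 rows.py .021 .113 3 6 9
```

```text
time: 15.68
tool_pos: [0.6428, -0.1065, 0.1131]
tool_rot: [0.003, -0.692, 0.722, -0.0]
contact_force: [4.0, 8.1, -1.1]
gripper_width: -0.001
NORMAL 8.25 tool ang 16.98 r 0.0641 z 0.1131 yaw+90 -2.48 Ftan(ccw) 6.56 Frad 6.21 Fz -1.14 t 15.675
3.0 dx,dy,dz [ 0.0035 -0.0006  0.0001] az 0.052
6.0 dx,dy,dz [ 0.0067 -0.0015  0.0001] az 0.105
9.0 dx,dy,dz [ 0.01   -0.0021  0.0001] az 0.157
```

```bash
python3 -m handwheel '[{"dx":0.0035,"dy":-0.001,"dz":0,"ax":0,"ay":0,"az":0.052},{"dx":0.0035,"dy":-0.001,"dz":0,"ax":0,"ay":0,"az":0.052}]' 255; python3 rows.py .021 .113 3
python3 -m handwheel '[{"dx":0.0035,"dy":-0.001,"dz":0,"ax":0,"ay":0,"az":0.052},{"dx":0.0035,"dy":-0.001,"dz":0,"ax":0,"ay":0,"az":0.052}]' 255; python3 rows.py .021 .113 3
```

```text
time: 15.92
tool_pos: [0.6436, -0.1105, 0.1132]
tool_rot: [0.003, -0.673, 0.74, -0.0]
contact_force: [4.4, 7.8, -1.7]
gripper_width: -0.002
NORMAL 8.16 tool ang 13.29 r 0.0638 z 0.1132 yaw+90 -5.39 Ftan(ccw) 6.56 Frad 6.1 Fz -1.67 t 15.925
3.0 dx,dy,dz [ 0.0026 -0.0005  0.0002] az 0.052
time: 16.18
tool_pos: [0.6443, -0.1141, 0.1132]
tool_rot: [0.003, -0.654, 0.757, -0.0]
contact_force: [5.5, 6.7, -0.5]
gripper_width: -0.002
NORMAL 7.41 tool ang 10.0 r 0.0637 z 0.1132 yaw+90 -8.37 Ftan(ccw) 5.61 Frad 6.62 Fz -0.51 t 16.175
3.0 dx,dy,dz [ 0.0023 -0.0005  0.0002] az 0.052
```

```bash
python3 -m handwheel '[{"dx":0.0035,"dy":-0.001,"dz":0,"ax":0,"ay":0,"az":0.052},{"dx":0.0035,"dy":-0.001,"dz":0,"ax":0,"ay":0,"az":0.052}]' 255; python3 rows.py .021 .113 3
python3 - <<'E'
from h import *; from plant import manip
yaw=np.radians(74.3);yv=np.array([np.cos(yaw),np.sin(yaw)]);xv=np.array([yv[1],-yv[0]])
O=np.array([.5815,-.1252])-.014*xv
for n in ("top",):
    f=manip.grab_frame(n)
    im=cv2.resize(f["image"],None,fx=8,fy=8,interpolation=cv2.INTER_CUBIC)
    u,v=[int(8*q) for q in proj(f,np.r_[O+.14*yv,.07])]; cv2.imwrite(f"pics/{n}10.png",im[v-200:v+200,u-280:u+280])
E
```

```text
time: 16.42
tool_pos: [0.6447, -0.1178, 0.1132]
tool_rot: [0.003, -0.634, 0.774, -0.0]
contact_force: [3.3, 6.6, -1.7]
gripper_width: 0.002
NORMAL 7.08 tool ang 6.69 r 0.0636 z 0.1132 yaw+90 -11.36 Ftan(ccw) 6.13 Frad 4.08 Fz -1.74 t 16.425
3.0 dx,dy,dz [ 0.0019 -0.0005  0.0002] az 0.052
```

View pics/top10.png

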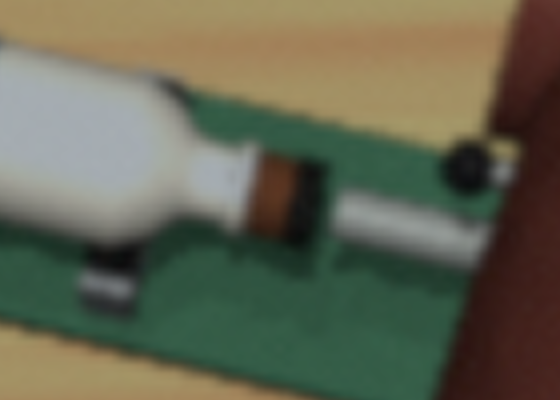

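Only a sliver of cork remains at (252,185), so the stopper is nearly home. Single small steps now.

```bash
python3 -m handwheel '[{"dx":0.0033,"dy":-0.0007,"dz":0,"ax":0,"ay":0,"az":0.052},{"dx":0.0033,"dy":-0.0007,"dz":0,"ax":0,"ay":0,"az":0.052}]' 255; python3 rows.py .021 .113 3
```

```text
time: 16.73
tool_pos: [0.6449, -0.1211, 0.1132]
tool_rot: [0.003, -0.613, 0.79, -0.0]
contact_force: [3.9, 7.1, 0.2]
gripper_width: -0.001
NORMAL 7.82 tool ang 3.66 r 0.0635 z 0.1132 yaw+90 -14.33 Ftan(ccw) 6.8 Frad 4.37 Fz 0.2 t 16.725
3.0 dx,dy,dz [ 0.0018 -0.0006  0.0001] az 0.052
```

```bash
python3 -m handwheel '[{"dx":0.0025,"dy":-0.0005,"dz":0,"ax":0,"ay":0,"az":0.04},{"dx":0.0025,"dy":-0.0005,"dz":0,"ax":0,"ay":0,"az":0.04}]' 255; python3 rows.py .021 .113 3
```

```text
time: 16.98
tool_pos: [0.645, -0.1232, 0.1132]
tool_rot: [0.004, -0.597, 0.802, 0.0]
contact_force: [5.7, 8.8, -0.9]
gripper_width: -0.003
NORMAL 10.04 tool ang 1.8 r 0.0635 z 0.1132 yaw+90 -16.62 Ftan(ccw) 8.6 Frad 5.95 Fz -0.9 t 16.975
3.0 dx,dy,dz [ 0.0023 -0.0007  0.0002] az 0.052
```

```bash
python3 -m handwheel '[{"dx":0.0022,"dy":-0.0006,"dz":0,"ax":0,"ay":0,"az":0.035},{"dx":0.0022,"dy":-0.0006,"dz":0,"ax":0,"ay":0,"az":0.035}]' 255; python3 rows.py .021 .113 3
python3 - <<'E'
from h import *; from plant import manip
yaw=np.radians(74.3);yv=np.array([np.cos(yaw),np.sin(yaw)]);xv=np.array([yv[1],-yv[0]])
O=np.array([.5815,-.1252])-.014*xv
for n in ("top",):
    f=manip.grab_frame(n)
    im=cv2.resize(f["image"],None,fx=8,fy=8,interpolation=cv2.INTER_CUBIC)
    u,v=[int(8*q) for q in proj(f,np.r_[O+.14*yv,.07])]; cv2.imwrite(f"pics/{n}11.png",im[v-200:v+200,u-280:u+280])
E
```

```text
time: 17.23
tool_pos: [0.6451, -0.1249, 0.1132]
tool_rot: [0.004, -0.583, 0.812, 0.0]
contact_force: [6.8, 9.8, -1.1]
gripper_width: -0.003
NORMAL 11.43 tool ang 0.3 r 0.0636 z 0.1132 yaw+90 -18.62 Ftan(ccw) 9.75 Frad 6.82 Fz -1.13 t 17.225
3.0 dx,dy,dz [ 0.0028 -0.0008  0.0002] az 0.052
```

View pics/top11.png

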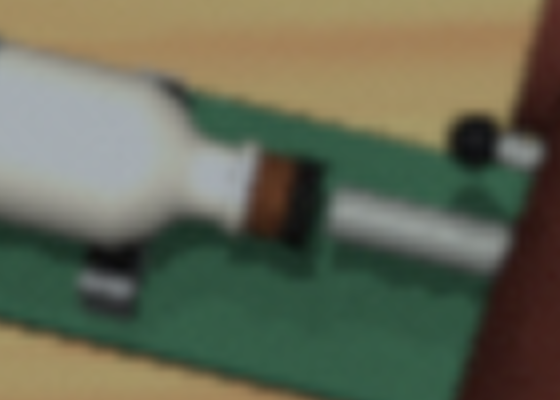

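The load climbed 7.1 → 7.8 → 10.0 → 11.4 N at about 1 N per mm, which is seating. I'll hold for one reading, then back off.

```bash
python3 -m handwheel '[{"dx":0.001,"dy":0,"dz":0,"ax":0,"ay":0,"az":0},{"dx":0.001,"dy":0,"dz":0,"ax":0,"ay":0,"az":0}]' 255; python3 rows.py .021 .113 0
```

```text
time: 17.52
tool_pos: [0.645, -0.1253, 0.1133]
tool_rot: [0.005, -0.584, 0.812, 0.001]
contact_force: [8.1, 11.0, -0.9]
gripper_width: -0.001
NORMAL 13.04 tool ang -0.1 r 0.0635 z 0.1133 yaw+90 -18.59 Ftan(ccw) 11.06 Frad 8.07 Fz -0.92 t 17.525
0.0 dx,dy,dz [-0.0008  0.0003  0.0003] az 0.0
```

13 N and holding, so it is seated. Now back off slowly, lift and move clear.

```bash
python3 -m handwheel '[{"dx":-0.004,"dy":0,"dz":0,"ax":0,"ay":0,"az":0},{"dx":-0.01,"dy":0,"dz":0,"ax":0,"ay":0,"az":0},{"dx":-0.016,"dy":0,"dz":0,"ax":0,"ay":0,"az":0},{"dx":-0.018,"dy":0,"dz":0,"ax":0,"ay":0,"az":0}]' 255; python3 -m handwheel '[{"dx":0,"dy":0,"dz":-0.03,"ax":0,"ay":0,"az":0},{"dx":0,"dy":0,"dz":-0.07,"ax":0,"ay":0,"az":0},{"dx":0,"dy":0,"dz":-0.12,"ax":0,"ay":0,"az":0},{"dx":0,"dy":0.05,"dz":-0.16,"ax":0,"ay":0,"az":0},{"dx":0,"dy":0.1,"dz":-0.18,"ax":0,"ay":0,"az":0}]' 255;python3 -m handwheel '[{"dx":0.02,"dy":0.05,"dz":0,"ax":0,"ay":0,"az":0},{"dx":0.04,"dy":0.1,"dz":0,"ax":0,"ay":0,"az":0},{"dx":0.06,"dy":0.15,"dz":0,"ax":0,"ay":0,"az":0},{"dx":0.08,"dy":0.2,"dz":0,"ax":0,"ay":0,"az":0},{"dx":0.08,"dy":0.2,"dz":0,"ax":0,"ay":0,"az":0}]' 255
python3 - <<'E'
from h import *; from plant import manip
yaw=np.radians(74.3);yv=np.array([np.cos(yaw),np.sin(yaw)]);xv=np.array([yv[1],-yv[0]])
O=np.array([.5815,-.1252])-.014*xv
for n in ("top","side"):
    f=manip.grab_frame(n);cv2.imwrite(f"pics/{n}12.png",f["image"]); 
    im=cv2.resize(f["image"],None,fx=8,fy=8,interpolation=cv2.INTER_CUBIC)
    u,v=[int(8*q) for q in proj(f,np.r_[O+.14*yv,.07])]; cv2.imwrite(f"pics/{n}12c.png",im[v-200:v+200,u-280:u+280])
    B=cloud(f).reshape(-1,3);X=(B[:,:2]-O)@xv;Y=(B[:,:2]-O)@yv
    for lo,hi in ((.146,.158),(.2,.23),(.24,.28)):
        m=(Y>lo)&(Y<hi)&(abs(X)<.035)&(B[:,2]>.063)&(B[:,2]<.12)
        if m.sum(): print(n,lo,m.sum(),"X",np.percentile(X[m],[2,98]).round(4),"zmax",np.percentile(B[m,2],97).round(4))
E
```

```text
time: 18.02
tool_pos: [0.648, -0.1117, 0.1123]
tool_rot: [-0.0, -0.583, 0.812, -0.0]
contact_force: [-0.2, -0.2, 0.0]
gripper_width: 0.0
time: 18.65
tool_pos: [0.5531, -0.08, 0.2954]
tool_rot: [0.001, -0.583, 0.813, -0.002]
contact_force: [-0.7, 0.6, 0.7]
gripper_width: -0.002
time: 19.27
tool_pos: [0.3363, -0.0916, 0.2931]
tool_rot: [0.001, -0.582, 0.813, -0.002]
contact_force: [0.3, -0.4, 0.2]
gripper_width: 0.004
top 0.146 49 X [-0.0136  0.0128] zmax 0.0883
top 0.2 240 X [-0.0287  0.0251] zmax 0.1039
top 0.24 320 X [-0.0296  0.0262] zmax 0.1037
side 0.146 46 X [-0.0143  0.0148] zmax 0.0888
side 0.2 89 X [-0.0241  0.0212] zmax 0.1035
side 0.24 13 X [0.0037 0.022 ] zmax 0.1023
```

View pics/top12c.png

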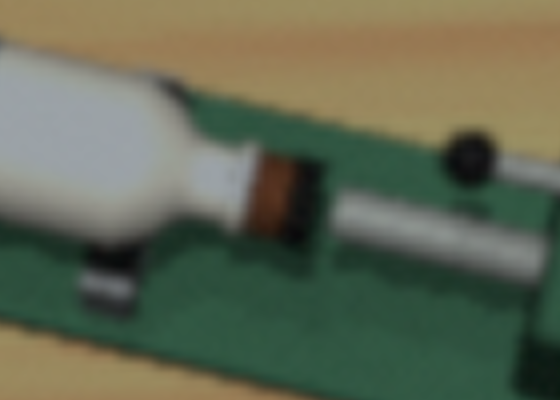

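View pics/side12.png

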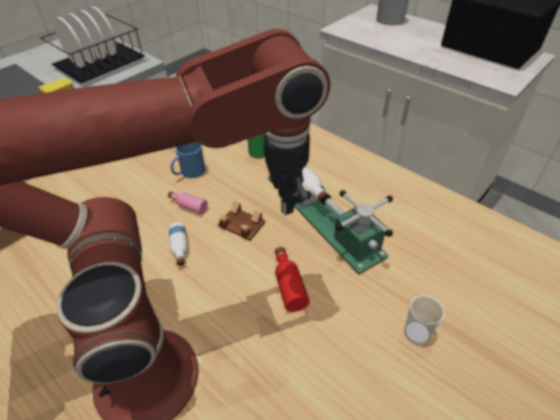

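View pics/side12c.png

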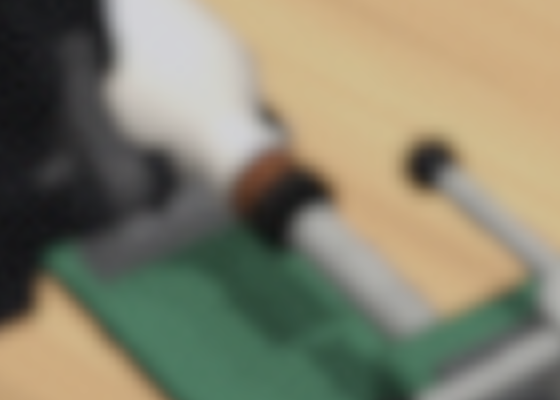

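The head sits against the mouth with no pale cork between them (top crop around (250,190)). The bottle is centred in the cradle, the bystanders are undisturbed and the tool is clear.

```bash
python3 -c "
from plant import manip
print(manip.job_done()); s=manip.state(); print(s['time'],s['contact_force'])"
```

```text
the job is handed in; nothing more can be done
None
the job is handed in; nothing more can be done
```

I laid the large white and blue bottle in the press cradle, stopper towards the ram. I then turned the star clockwise with two successive spokes, pushing with closed fingers, until the stopper seated. The job is handed in at about 19 s of the 72 s allowed, and the hand-in gives no verdict.

- **Force:** The push ran at about 7–9 N while the stopper slid in. It then climbed at about 1 N per mm to 11.4 N, and a last 1 mm check push read 13 N, well under the 21 N cracking load. I backed off there.
- **Last checks:** The final pictures show no pale cork between the stopper head and the bottle's mouth, and the foot is still against the stopper. The bottle is centred within about 2 mm of the press line, with its axis at about 72–74 mm in the depth readings (limits 64–76 mm). The robot was clear of everything, and the mug and tumbler look undisturbed; the soap bottle was largely hidden behind the hand, but nothing went near it.
- **Disagreements:** While pushing the second spoke there was an unexplained sideways force along it of a few newtons, probably friction, and it vanished on release. The two camera views differed by 1–2 mm, and one reading of where the bottle's base lay was off by about 10 mm, probably because it picked up the back stop.

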